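# Prove the safety switch, clear and load the gouges and start the honing unit

### The job

Get the honing unit going: first prove its safety switch by pushing the roller arm over by hand until it clicks and letting it spring back. Then slide the loading tray out, put the block of polishing compound that was left in it back on its cork pad, lay every carving gouge from the bench flat in the tray, one to a lane with the blade between the ridges pointing into the machine, and slide the tray fully home. Last, and only with the tray home, twist the start knob clockwise to its stop and let it spring back; leave everything else on the bench where it is.

Things in the scene. Friction and masses are not known exactly. Their poses are not given: they have to be found in the camera images.
- honer: grey honing unit fixed to the bench, 290 mm wide: 12 mm base plate, and at the back a 130 mm tall hood with a clear top over a felt drum. Origin on the bench under the tray's centre when the tray is home; x points into the hood (away from the robot), y to the left. The hood begins 5 mm beyond the origin; under it 58 mm above the bench are clear
- tray (a joint): the unit's loading tray, an open aluminium box, inside 165 mm (x) by 240 mm (y), walls 5 mm thick, 21 mm high above its floor. 0 = fully home (pushed in), 0.09 m = fully out towards the robot (along the unit's -x). Slides with about 2 N of friction and stays where it is left; starts home or up to 12 mm out
- tray_floor (a point): centre of the tray's inner floor, 19 mm above the bench, moves with the tray; axes as the unit's. Upright ridges (6 mm wide, 21 mm high; each from x = +30 to +80 mm and again from -82 to -42 mm) at y = -56, 0, +56 mm part it into four lanes centred at y = -84, -28, +28, +84 mm; its middle is open for fingers. A gouge fits a lane with its origin at about x = -12 mm
- polish_bar: pale block of polishing compound, 45 mm long (x), 24 mm wide (y), 20 mm tall, about 70 g, left lying in the open middle of the tray; origin under its middle
- pad: cork pad fixed to the bench, 60 x 60 mm and 8 mm thick, where the polishing compound belongs; origin on the bench under its middle
- tray_bar (a point): middle of the steel pull bar along y in front of the tray, to slide it by: 100 mm long, 10 mm thick in x, 14 mm tall, centred 45 mm above the bench; its two struts are at 46 mm either side, and 32 mm is free between bar and tray. It can be pinched from above
- switch_box: roller-lever limit switch on a foot plate fixed to the bench: an aluminium box 36 x 32 mm, 76 mm tall, the arm standing at its side and above it. Origin on the bench under the box; its x is the direction in which the arm is to be pushed (roughly away from the robot)
- switch_arm (a joint): angle of the switch's arm: 0 = at rest, upright; it is pushed over towards the switch's +x, clicks at 0.45 rad and stops at 0.75 rad. A spring (about 3 N at the roller at the click) brings it back when let go
- roller (a point): centre of the black roller (18 mm across, 12 mm wide) at the end of the 60 mm switch arm; the arm's pivot is 60 mm below it at rest, so the roller is 120 mm above the bench
- key (a joint): angle of the black start knob on top of the start box (a grey box, 70 x 70 x 55 mm, fixed to the bench): 0 = at rest; it turns clockwise seen from above to a stop at 1.05 rad, and a spring (0.03 to 0.12 N m) turns it back when let go
- key_grip (a point): point on the knob's axis in the middle of its grip bar, 81 mm above the bench: the bar is 44 mm long (along this point's x), 12 mm thick, 26 mm tall, its top 12 mm above this point; point x turns with the knob
- gouge1: carving gouge, 135 mm long: wooden handle (24 mm thick, lies without rolling) with brass ferrule, from 55 mm behind to 20 mm ahead of the origin, then a steel blade up to 16 mm wide and 60 mm long. Origin on its axis (12 mm above what it lies on), near the ferrule and its centre of mass, a good place to grip; x points along the blade to its tip. About 80 g. May be absent
- gouge1_tip (a point): cutting tip of gouge1, on its axis 80 mm ahead of its origin
- gouge2: carving gouge, 135 mm long: wooden handle (24 mm thick, lies without rolling) with brass ferrule, from 55 mm behind to 20 mm ahead of the origin, then a steel blade up to 16 mm wide and 60 mm long. Origin on its axis (12 mm above what it lies on), near the ferrule and its centre of mass, a good place to grip; x points along the blade to its tip. About 80 g. May be absent
- gouge2_tip (a point): cutting tip of gouge2, on its axis 80 mm ahead of its origin
- gouge3: carving gouge, 135 mm long: wooden handle (24 mm thick, lies without rolling) with brass ferrule, from 55 mm behind to 20 mm ahead of the origin, then a steel blade up to 16 mm wide and 60 mm long. Origin on its axis (12 mm above what it lies on), near the ferrule and its centre of mass, a good place to grip; x points along the blade to its tip. About 80 g. May be absent
- gouge3_tip (a point): cutting tip of gouge3, on its axis 80 mm ahead of its origin
- gouge4: carving gouge, 135 mm long: wooden handle (24 mm thick, lies without rolling) with brass ferrule, from 55 mm behind to 20 mm ahead of the origin, then a steel blade up to 16 mm wide and 60 mm long. Origin on its axis (12 mm above what it lies on), near the ferrule and its centre of mass, a good place to grip; x points along the blade to its tip. About 80 g. May be absent
- gouge4_tip (a point): cutting tip of gouge4, on its axis 80 mm ahead of its origin
- wax_tin: small round metal tin, 40 mm across, 28 mm tall; origin under its middle. To be left alone
- mallet: round wooden carving mallet standing on its head, 92 mm across, 215 mm tall; origin under its middle. To be left alone
- oilstone: grey oilstone, 160 x 55 x 28 mm; origin under its middle. To be left alone
- oil_bottle: amber bottle, 52 mm across, 130 mm tall; origin under its middle. To be left alone
- blank: wooden carving blank, 130 x 45 x 30 mm with a 20 mm boss; origin under its middle. To be left alone

How it is judged:
By the outcome, as a careful person would: the job done as asked, in the order asked, and still so for the second after the job is handed in, with the robot touching nothing.
Of gouge1, gouge2, gouge3, gouge4 only 3 to 4 are there at a start; the rules pass over those that are not, and their reading is None.
At some moment in a run one of gouge1, gouge2, gouge3, gouge4 may be knocked a few centimetres aside while the robot is not near it.
Once in a run the grip may slacken for a moment while it holds something.
It also fails if it takes over 200 s, if anything falls off the work surface, if the arm or the gripper's body presses on something with over 40 N, if the wrist force passes 120 N, or if a joint passes its speed limit or range.

### The arm

A 6-joint arm with a two-finger parallel gripper is mounted at the origin on the work surface. World frame = base frame: x ahead of the robot, y to its left, z up, the work surface at z = 0. Lengths are in m, angles in degrees, forces in N, time in s.
With the tool pointing down it reaches from about 0.4 to 0.825 m from the base axis. Payload 7 kg.
Tool frame: the origin (TCP) lies midway between the tips of the shut fingers; the grasp point (between the pads) lies 19 mm behind it; z points along the fingers, y is the line along which they close (so a half turn about z gives the same grasp; the last joint's range is limited). The gripper opens to 88 mm and grips with 3 to 60 N. Pads are 19 mm wide; open, the fingers measure 130 mm over their backs; the gripper's body (78 mm by 193 mm) begins 47 mm behind the grasp point.
Start: joints at [-53.394, 20.546, 0.682, 0, -70.136, -16.507], TCP at [0.232, -0.634, 0.227] pointing down, gripper open.
Joint ranges: [-176.03, 176.03], [-82.01, 121.73], [-58.28, 71.71], [-173.87, 95.51], [-174.79, -0.11], [-173.66, 173.66]. Speed limits (degrees/s): [136.94, 136.94, 172.46, 180, 180, 180].

### API

Orientations are given as [roll, pitch, yaw] about the fixed x, y, z axes, in that order (R = Rz(yaw) Ry(pitch) Rx(roll)).
In Python, from plant import r, eyes, workorder gives the robot as it stands.
- The arm moves only by the tool step_arm, never from a script. Its argument "plan" is a list of rows, each a list of 5 numbers: the shift along the tool's x, y, z each as a share of 25 cm, from -1 to 1, then the turn about the tool's z as a share of 60 degrees, from -1 to 1, then the finger opening in mm, from 0 to 87.6. In form: [[x, y, z, turn, jaw], ...]. A call has 1 to 12 rows; each row is the pose to reach, as a shift and turn from the pose commanded when the call began, along the tool's axes at that moment; what a row does not reach only later rows make up. A row lasts 1/12 s, in which the tool goes at most 41.7 mm and 7.16 degrees, less where a joint would pass 70% of its speed; a pose out of reach is approached as far as the arm can. A call with a number of a shift or a turn outside -1 to 1 is refused whole. A call with a gripper value outside its range is refused whole. The fingers move at their own pace and stop on an object; "newtons" is the grip in N (left out, the last holds). Time passes only in rows, so rows that repeat a pose let the fingers close. It gives the time, the measured TCP pose, the force, the opening and the grip force at its end, in the units of the state.
- r.get_state(): the state, without advancing time (a new reading comes with each control period).
- eyes.capture(name): name is "scene" or "top" or "wrist"; returns the picture (480x640x3 uint8, red, green, blue); there is no depth.
- eyes.camera_model(name): a dict with "fov_y" (degrees; the focal length in pixels is half the picture's height over the tangent of half this angle, whatever the lens; pixels are square), "cx", "cy" (the principal point, pixels), "world_to_cam" (4x4, takes a point from world to camera coordinates); the wrist camera has in their place "hand_eye" (4x4, takes a point from camera to tool coordinates, whose origin is the TCP and whose axes are the flange's). Camera axes: x right, y up, looking along -z (the intrinsics and any distortion apply to the point x, -y, -z); pixel columns grow to the right and rows downward; lengths in m; the calibration is good to about 2 mm. A picture is of the moment at which its call begins: read the wrist's pose just before it. camera_model takes no time and is no camera call.
- workorder.close_job(): hands the job in; it is judged then, once.
The state is a dict: "time_s": time; "joints": joint angles; "qd": joint speeds; "joint_torque": joint torques, N m; "tcp_pos": TCP position; "eef_rot": TCP orientation; "contact_force": force on the tool from outside, world axes, zero at the start; "moment": the same for the moment, N m; "gripper_width": finger opening in m; "gripper_force": force on a finger pad.
Only numpy, scipy, OpenCV 4.12 (cv2) and the standard library are available. Lean on these libraries where they do the work, as an engineer would, in place of code of your own. Each camera call takes 0.05 s, during which the arm holds its last target. There are 200 camera calls.

## Working session

There is one attempt and no reset: what is moved stays moved. The work goes in short steps, Python scripts to look and compute and a tool call to move; the robot and the scene stay as the last step left them, time stands still between calls to the robot, and variables do not carry over. Pictures are saved under pics/ and viewed, at most 14 in all, crops included, and the job is handed in when it is done.

Besides the shell and the picture viewer there is one more tool, called after "Call:" as a command line: name --pt "numbers of a row" for each row, then --argument value for the rest. step_arm: Moves the arm, as the interface text tells. Its arguments: {"type":"object","properties":{"plan":{"type":"array"},"newtons":{"type":"number"}},"required":["plan"]}

```bash
mkdir -p pics; ls; cat > h.py <<'E'
import numpy as np, cv2
from plant import r, eyes, workorder
def snap(n,f):
    s=r.get_state(); im=eyes.capture(n); cv2.imwrite(f'pics/{f}.png',im[:,:,::-1]); return s,im
E
python3 - <<'E'
from h import *
for n in ['scene','top']:
    s,im=snap(n,n+'0'); print(n,eyes.camera_model(n))
print(eyes.camera_model('wrist'))
print(s)
E
```

```text
pics
scene {'fov_y': 48.29603153069555, 'cx': 308.29496440316325, 'cy': 233.99404939280672, 'world_to_cam': array([[-0.46865492,  0.88336196, -0.00585032,  0.22473929],
       [-0.56228183, -0.29318958,  0.77322637,  0.20210142],
       [ 0.6813235 ,  0.36566586,  0.63410311, -1.80778896],
       [ 0.        ,  0.        ,  0.        ,  1.        ]])}
top {'fov_y': 57.24645118188848, 'cx': 317.69157507788157, 'cy': 240.83488694715484, 'world_to_cam': array([[-0.01940097, -0.99944415,  0.02711063, -0.01200317],
       [ 0.99860769, -0.01804009,  0.04957053, -0.46971752],
       [-0.04905389,  0.0280346 ,  0.99840261, -1.01700638],
       [ 0.        ,  0.        ,  0.        ,  1.        ]])}
{'fov_y': 69.93529562424004, 'cx': 319.5065785987194, 'cy': 242.82092708340093, 'hand_eye': array([[-1.13250366e-03,  9.66284072e-01,  2.57475843e-01,
         6.81794736e-02],
       [ 9.99998863e-01,  1.35072699e-03, -6.70678868e-04,
        -3.55529721e-05],
       [-9.95845877e-04,  2.57474790e-01, -9.66284503e-01,
        -1.57136081e-01],
       [ 0.00000000e+00,  0.00000000e+00,  0.00000000e+00,
         1.00000000e+00]])}
{'time_s': 0.05, 'joints': array([-5.33924116e+01,  2.05918155e+01,  6.36009192e-01, -1.81213816e-02,
       -7.01367538e+01, -1.65071047e+01]), 'qd': array([ 0.00910278, -0.12718405,  0.08084585,  0.0415708 , -0.06332327,
        0.02042857]), 'joint_torque': array([-2.56693122e-03, -5.84670854e+01,  2.94060266e+01,  7.02607334e+00,
        1.02222059e-02, -5.00965882e-05]), 'tcp_pos': array([ 0.23178419, -0.6334561 ,  0.22564167]), 'eef_rot': array([ 1.79906414e+02, -9.96847178e-03, -1.59905679e+02]), 'contact_force': array([ 0.62361222, -0.32445289, -1.00461754]), 'moment': array([-0.04044654, -0.05560251,  0.05740065]), 'gripper_force': 0.0, 'gripper_width': 0.08780001232854977}
```

View pics/top0.png

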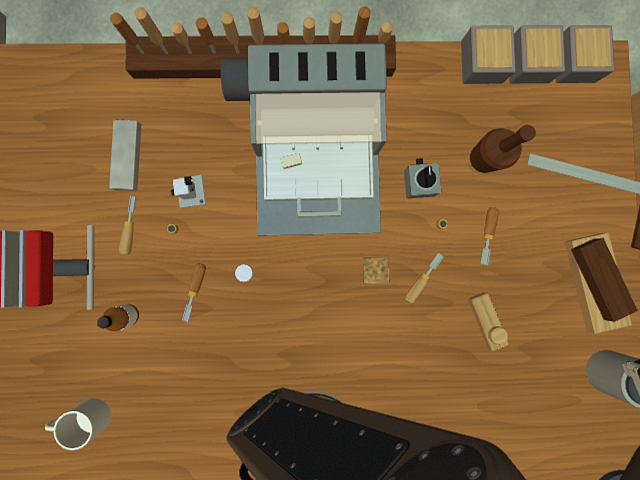

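View pics/scene0.png

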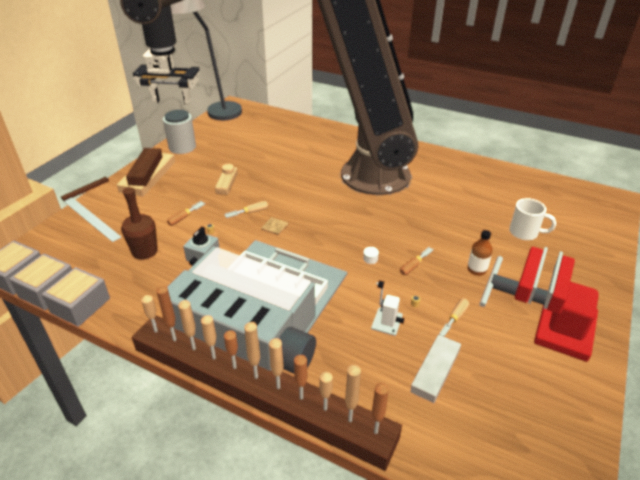

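The top view shows four gouges: near (127,225) tip up, (194,293) tip down, (425,278) tip up-right and (488,236) tip down. The tray bar is at (319,207), the polish bar at (291,161), the pad at (376,270), the knob at (426,177) and the switch at (186,188). I'll enlarge this area to get exact pixels.

```bash
cat >> h.py <<'E'
def ray(n,u,v,s=None):
    c=eyes.camera_model(n); f=240/np.tan(np.radians(c['fov_y']/2))
    d=np.array([(u-c['cx'])/f,-(v-c['cy'])/f,-1.])
    if n=='wrist':
        from scipy.spatial.transform import Rotation as Ro
        T=np.eye(4); T[:3,:3]=Ro.from_euler('xyz',s['eef_rot'],degrees=True).as_matrix(); T[:3,3]=s['tcp_pos']
        M=T@c['hand_eye']
    else: M=np.linalg.inv(c['world_to_cam'])
    return M[:3,3],M[:3,:3]@d
def pt(n,u,v,z,s=None):
    o,d=ray(n,u,v,s); return o+d*(z-o[2])/d[2]
E
python3 - <<'E'
from h import *
im=cv2.imread('pics/top0.png')[130:330,105:505]
cv2.imwrite('pics/crop1.png',cv2.resize(im,None,fx=2,fy=2,interpolation=cv2.INTER_CUBIC))
print(ray('top',320,240)[0])
for nm,u,v,z in [('honL',257,234,.012),('honR',381,234,.012),('pad',376,270,.008),('tin',244,273,.028),('knob',426,177,.09)]: print(nm,pt('top',u,v,z).round(3))
E
```

```text
[0.41894253 0.00804113 1.03899138]
honL [0.488 0.12  0.012]
honR [ 0.483 -0.17   0.012]
pad [ 0.399 -0.157  0.008]
tin [0.398 0.149 0.028]
knob [ 0.601 -0.259  0.09 ]
```

View pics/crop1.png

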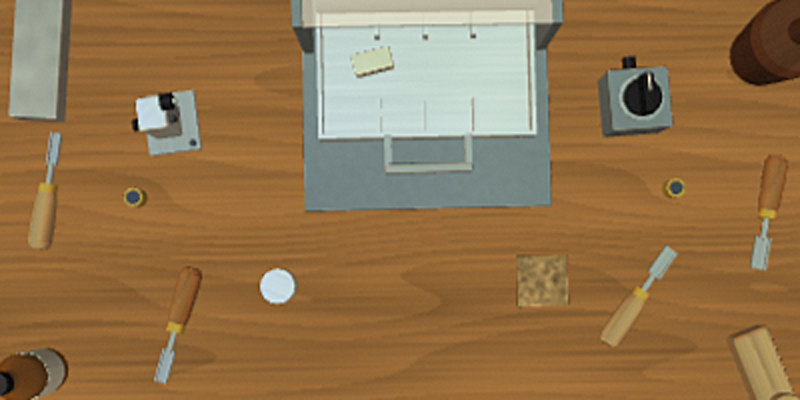

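```bash
python3 - <<'E'
from h import *
P=lambda n,u,v,z:print(n,pt('top',u/2+105,v/2+130,z).round(4))
for a in [('honL',306,210,.012),('honR',551,204,.012),('barL',384,169,.052),('barR',472,167,.052),('polish',372,60,.039),('pad',542,280,.008),('knob',642,95,.09),
 ('Ah',40,246,.012),('At',54,133,.012),('Aferr',48,187,.02),('Bh',190,268,.012),('Bt',161,382,.012),('Bferr',174,328,.02),('Ch',608,343,.012),('Ct',672,249,.012),('Cferr',642,293,.02),('Dh',775,157,.012),('Dt',761,269,.012),('Dferr',768,212,.02),
 ('r1',166,100,.12),('r2',137,125,.12),('r3',172,117,.12),('boxtop',152,112,.076)]: P(*a)
c=eyes.camera_model('scene')
# scene/top triangulation of roller
o2,d2=ray('scene',380,285)
for u,v in [(166,100),(137,125)]:
    o1,d1=ray('top',u/2+105,v/2+130)
    A=np.c_[d1,-d2]; t=np.linalg.lstsq(A,o2-o1,rcond=None)[0]; print((o1+t[0]*d1).round(3),(o2+t[1]*d2).round(3))
E
```

```text
honL [0.4855 0.1182 0.012 ]
honR [ 0.4875 -0.1689  0.012 ]
barL [0.5276 0.0258 0.052 ]
barR [ 0.5283 -0.0735  0.052 ]
polish [0.6549 0.0376 0.039 ]
pad [ 0.3985 -0.1566  0.008 ]
knob [ 0.6002 -0.2587  0.09  ]
Ah [0.4493 0.4247 0.012 ]
At [0.5803 0.4088 0.012 ]
Aferr [0.5167 0.4125 0.02  ]
Bh [0.4206 0.2529 0.012 ]
Bt [0.2904 0.2868 0.012 ]
Bferr [0.3524 0.2696 0.02  ]
Ch [ 0.3237 -0.2314  0.012 ]
Ct [ 0.432  -0.3104  0.012 ]
Cferr [ 0.3814 -0.271   0.02  ]
Dh [ 0.5387 -0.4373  0.012 ]
Dt [ 0.4064 -0.4153  0.012 ]
Dferr [ 0.4731 -0.4229  0.02  ]
r1 [0.5963 0.251  0.12  ]
r2 [0.5705 0.2811 0.12  ]
r3 [0.5783 0.2448 0.12  ]
boxtop [0.5918 0.2779 0.076 ]
[0.597 0.252 0.116] [0.598 0.251 0.116]
[0.571 0.283 0.115] [0.59  0.248 0.108]
```

The honer measures 290 mm wide, which matches the given size. The roller triangulates to (0.597, 0.252, 0.116), also consistent with the 120 mm given. Next I move over to the switch.

Call:
step_arm --pt "-0.8 0.96 0 0.335 40" --pt "-0.8 0.96 0 0.335 20" --pt "-0.8 0.96 0 0.335 0" --pt "-0.8 0.96 0 0.335 0" --pt "-0.8 0.96 0 0.335 0" --pt "-0.8 0.96 0 0.335 0" --pt "-0.8 0.96 0 0.335 0" --pt "-0.8 0.96 0 0.335 0" --pt "-0.8 0.96 0 0.335 0"

```text
time_s: 0.85
tcp_pos: [0.338, -0.3366, 0.2269]
eef_rot: [180.0, 0.1, -179.8]
contact_force: [0.3, -0.6, -0.1]
gripper_width: 0.0334
gripper_force: 0.0
```

Call:
step_arm --pt "-0.4 1 0 0 0" --pt "-0.4 1 0 0 0" --pt "-0.4 1 0 0 0" --pt "-0.4 1 0 0 0" --pt "-0.4 1 0 0 0" --pt "-0.4 1 0 0 0" --pt "-0.4 1 0 0 0" --pt "-0.4 1 0 0 0"

```text
time_s: 1.52
tcp_pos: [0.4387, -0.087, 0.2265]
eef_rot: [180.0, 0.0, -179.8]
contact_force: [0.9, -0.1, 0.3]
gripper_width: 0.0003
gripper_force: 0.0
```

Call:
step_arm --pt "-0.24 1 0 0 0" --pt "-0.24 1 0 0 0" --pt "-0.24 1 0 0 0" --pt "-0.24 1 0 0 0" --pt "-0.24 1 0 0 0" --pt "-0.24 1 0 0 0" --pt "-0.24 1 0 0 0" --pt "-0.24 1 0 0 0" --pt "-0.24 1 0 0 0"

```text
time_s: 2.27
tcp_pos: [0.4971, 0.1598, 0.2258]
eef_rot: [-179.9, -0.1, -180.0]
contact_force: [-0.2, 0.4, 0.6]
gripper_width: 0.0001
gripper_force: 0.0
```

```bash
python3 - <<'E'
from h import *
s,_=snap('wrist','w1'); print(s['tcp_pos'],s['eef_rot'],s['joints'],s['gripper_width'])
E
```

```text
[0.49714274 0.15979094 0.2258422 ] [-1.79941028e+02 -8.06157650e-02 -1.79965584e+02] [ 3.93631932e+01  6.18859968e+00 -1.84121365e+01 -6.01758059e-03
 -6.54989966e+01 -1.29326236e+02] 6.219393333806416e-05
```

View pics/w1.png

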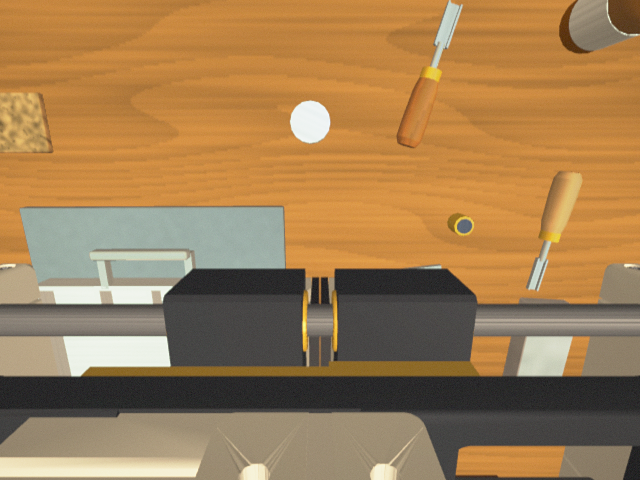

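The wrist view shows the tin at (310,122), gouge B at (425,90) and gouge A at (550,230). The fingers hide the far side. The roller position already agrees between two views, so I approach and push.

Call:
step_arm --pt "-0.19 0.336 0 0 0" --pt "-0.19 0.336 0 0 0" --pt "-0.19 0.336 0 0 0" --pt "-0.19 0.336 0.3 0 0" --pt "-0.19 0.336 0.496 0 0" --pt "-0.19 0.336 0.496 0 0" --pt "-0.19 0.336 0.496 0 0" --pt "-0.19 0.336 0.496 0 0"

```text
time_s: 2.98
tcp_pos: [0.5441, 0.2419, 0.1017]
eef_rot: [-179.8, -0.2, 179.9]
contact_force: [0.5, 0.2, 0.8]
gripper_width: 0.0005
gripper_force: 0.0
```

Call:
step_arm --pt "-0.04 0.006 0 0 0" --pt "-0.08 0.012 0 0 0" --pt "-0.12 0.018 0 0 0" --pt "-0.15 0.022 0 0 0" --pt "-0.18 0.027 0 0 0" --pt "-0.21 0.031 0 0 0" --pt "-0.24 0.036 0 0 0" --pt "-0.24 0.036 0 0 0" --pt "-0.24 0.036 0 0 0" --pt "-0.24 0.036 0 0 0"

```text
time_s: 3.82
tcp_pos: [0.6044, 0.2529, 0.1023]
eef_rot: [-180.0, -0.0, 180.0]
contact_force: [-2.7, -1.5, 0.3]
gripper_width: 0.0006
gripper_force: 1.7
```

```bash
python3 - <<'E'
from h import *
s,_=snap('scene','sc1'); print(s['tcp_pos'],s['contact_force'])
im=cv2.imread('pics/sc1.png')[240:340,320:480]
cv2.imwrite('pics/sc1c.png',cv2.resize(im,None,fx=4,fy=4,interpolation=cv2.INTER_CUBIC))
E
```

```text
[0.60441416 0.25293189 0.1023386 ] [-2.65987562 -1.54596544  0.28139931]
```

View pics/sc1c.png

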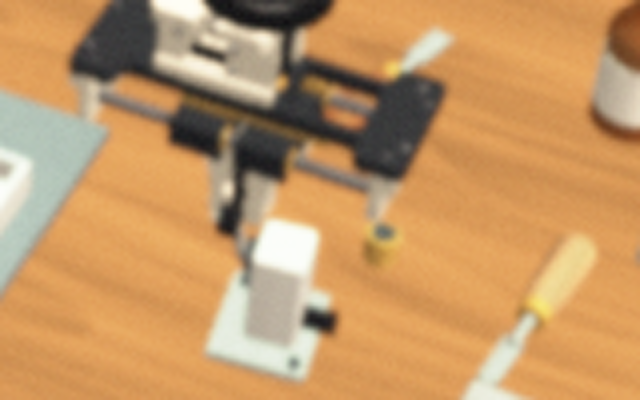

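The crop shows the finger pushing the black roller at (230,215), beside the white box, with about 3 N at the tool. I push 9 mm further to be sure it clicks, check, then release.

Call:
step_arm --pt "-0.02 0.003 0 0 0" --pt "-0.036 0.005 0 0 0" --pt "-0.036 0.005 0 0 0" --pt "-0.036 0.005 0 0 0" --pt "-0.036 0.005 0 0 0"

```text
time_s: 4.28
tcp_pos: [0.6134, 0.2547, 0.1024]
eef_rot: [180.0, -0.0, -180.0]
contact_force: [-4.6, -0.1, -0.2]
gripper_width: 0.0005
gripper_force: 2.7
```

```bash
python3 - <<'E'
from h import *
s,im=snap('scene','sc2'); print(s['tcp_pos'],s['contact_force'])
c=eyes.camera_model('scene'); f=240/np.tan(np.radians(c['fov_y']/2))
for t in (0,.3,.45,.6,.75):
    p=np.array([.596+.06*np.sin(t)*.989,.251+.06*np.sin(t)*.148,.06+.06*np.cos(t),1]); q=c['world_to_cam']@p
    print(t,(c['cx']-f*q[0]/q[2]).round(1),(c['cy']+f*q[1]/q[2]).round(1))
for n in ('sc1','sc2'):
    m=cv2.imread(f'pics/{n}.png')[280:312,366:390].max(2)<55
    ys,xs=np.nonzero(m); print(n,m.sum(),xs.mean()+366,ys.mean()+280)
E
```

```text
[0.6134105  0.25466877 0.10242967] [-4.60842975 -0.09732358 -0.22068477]
0 380.5 283.4
0.3 378.6 289.4
0.45 377.6 292.9
0.6 376.6 296.6
0.75 375.7 300.5
sc1 46 382.0 285.67391304347825
sc2 81 381.5432098765432 286.1111111111111
```

The roller pixels match an arm angle of about 0.47 rad before the extra push and about 0.63 rad after it, and the force is 4.6 N. That is past the click. I let it spring back, then hook the tray bar from behind with the shut fingers.

Call:
step_arm --pt "0.1 0 0 0 0" --pt "0.2 0 0 0 0" --pt "0.28 0 0 0 0" --pt "0.28 0 0 0 0" --pt "0.28 0 -0.2 0 0" --pt "0.28 0 -0.4 0 0" --pt "0.28 -0.3 -0.4 0 0" --pt "0.28 -0.6 -0.4 0 0" --pt "0.28 -0.6 -0.4 0 0" --pt "0.28 -0.6 -0.4 0 0" --pt "0.28 -0.6 -0.4 0 0" --pt "0.28 -0.6 -0.4 0 0"

```text
time_s: 5.33
tcp_pos: [0.5453, 0.1033, 0.204]
eef_rot: [179.9, 0.2, 179.9]
contact_force: [0.6, 0.2, -0.1]
gripper_width: 0.0004
gripper_force: 0.0
```

Call:
step_arm --pt "-0.02 -0.2 0 0 0" --pt "-0.02 -0.4 0 0 0" --pt "-0.02 -0.51 0 0 0" --pt "-0.02 -0.51 0 0 0" --pt "-0.02 -0.51 0 0 0" --pt "-0.02 -0.51 0 0 0"

```text
time_s: 5.83
tcp_pos: [0.5497, -0.0226, 0.2028]
eef_rot: [180.0, 0.1, 180.0]
contact_force: [-0.1, 0.1, -0.1]
gripper_width: 0.0005
gripper_force: 0.0
```

```bash
python3 - <<'E'
from h import *
s,_=snap('wrist','w2'); print(s['tcp_pos'],s['contact_force'])
s,_=snap('scene','sc3')
a=cv2.imread('pics/w2.png'); b=cv2.imread('pics/sc3.png')[250:350,330:430]
a=cv2.resize(a,(533,400)); b=cv2.resize(b,(267,267),interpolation=cv2.INTER_CUBIC)
o=np.zeros((400,800,3),np.uint8); o[:,:533]=a; o[:267,533:]=b; cv2.imwrite('pics/j1.png',o)
E
```

```text
[ 0.54969812 -0.0226464   0.20276124] [-0.06071183  0.14649092 -0.10841775]
```

View pics/j1.png

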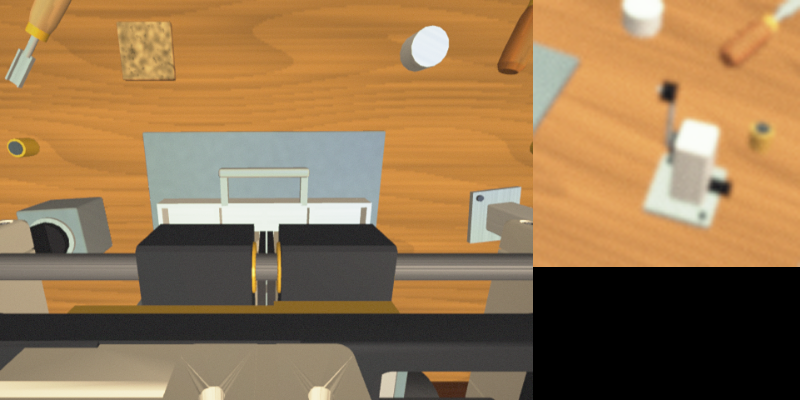

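The switch arm is upright again at (669,92). The wrist view shows the bar at (264,172), that is (317,207) at full scale, and the tray's front wall at about row 201.

```bash
python3 - <<'E'
from h import *
s=r.get_state()
for n,u,v,z in [('barfront',264,168,.052),('barback',264,177.5,.052),('wallfront',264,203,.04),('pad',147,51,.008)]: print(n,pt('wrist',u*1.2,v*1.2,z,s).round(4))
E
```

```text
barfront [ 0.5248 -0.0237  0.052 ]
barback [ 0.5352 -0.0237  0.052 ]
wallfront [ 0.5672 -0.0238  0.04  ]
pad [ 0.4003 -0.1542  0.008 ]
```

Call:
step_arm --pt "-0.004 0 0.16 0 0" --pt "-0.004 0 0.32 0 0" --pt "-0.004 0 0.48 0 0" --pt "-0.004 0 0.6 0 0" --pt "-0.004 0 0.68 0 0" --pt "-0.004 0 0.68 0 0" --pt "-0.004 0 0.68 0 0"

```text
time_s: 6.52
tcp_pos: [0.5497, -0.022, 0.032]
eef_rot: [-179.9, -0.1, -179.9]
contact_force: [0.3, 0.8, 0.8]
gripper_width: 0.0005
gripper_force: 0.0
```

Call:
step_arm --pt "0.03 0 0 0 0" --pt "0.06 0 0 0 0" --pt "0.09 0 0 0 0" --pt "0.12 0 0 0 0" --pt "0.15 0 0 0 0" --pt "0.18 0 0 0 0" --pt "0.21 0 0 0 0" --pt "0.24 0 0 0 0" --pt "0.27 0 0 0 0" --pt "0.3 0 0 0 0" --pt "0.33 0 0 0 0" --pt "0.34 0 0 0 0"

```text
time_s: 7.52
tcp_pos: [0.4681, -0.0223, 0.0335]
eef_rot: [179.9, 0.4, -179.9]
contact_force: [21.2, -7.7, -12.4]
gripper_width: 0.0006
gripper_force: 10.1
```

At 21 N the tray is at its stop, after about 76 mm of travel. I back off, lift and look into the tray.

Call:
step_arm --pt "-0.04 0 0 0 0" --pt "-0.06 0 0 0 0" --pt "-0.06 0 -0.1 0 20" --pt "-0.06 0 -0.26 0 40" --pt "-0.06 0 -0.42 0 60" --pt "-0.06 0 -0.58 0 60" --pt "-0.06 0 -0.74 0 60" --pt "-0.06 0 -0.92 0 60" --pt "-0.06 0 -0.92 0 60"

```text
time_s: 8.27
tcp_pos: [0.4821, -0.0231, 0.2698]
eef_rot: [179.9, 0.5, -180.0]
contact_force: [1.1, 1.7, 0.9]
gripper_width: 0.0412
gripper_force: 0.0
```

Call:
step_arm --pt "-0.15 0.06 0 0 60" --pt "-0.3 0.12 0 0 60" --pt "-0.45 0.18 0 0 60" --pt "-0.6 0.24 0 0 60" --pt "-0.6 0.24 0 0 60" --pt "-0.6 0.24 0 0 60"

```text
time_s: 8.77
tcp_pos: [0.6299, 0.0375, 0.259]
eef_rot: [-179.9, -0.4, 180.0]
contact_force: [0.0, 0.6, -0.5]
gripper_width: 0.0601
gripper_force: 0.0
```

```bash
python3 - <<'E'
from h import *
s,_=snap('wrist','w3'); print(s['tcp_pos'],s['contact_force'])
E
```

```text
[0.62989087 0.03751009 0.25896589] [ 0.01639545  0.56399341 -0.45247102]
```

View pics/w3.png

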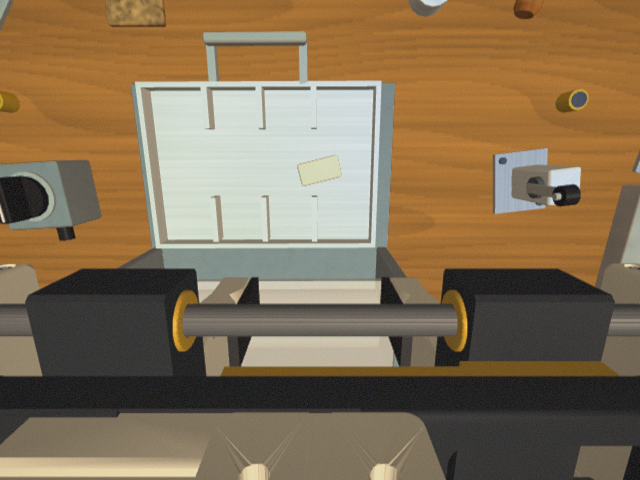

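The tray is out and fully visible. Polish bar centre is at (319,170), ridges are at columns 210, 262 and 314, and the pull bar is at (255,38). The knob is at (25,200) with its bar at the left edge.

```bash
python3 - <<'E'
from h import *
s=r.get_state()
for n,u,v,z in [('bar',255,37,.052),('pol',319,170,.039),('polA',299,176,.039),('polB',340,165,.039),
 ('rf0',211,86,.04),('rf1',263,86,.04),('rf2',314,86,.04),('rb0',218,241,.04),('rb1',265,241,.04),('rb2',314,241,.04),
 ('frontwallout',260,81,.04),('backwallin',260,245,.04),('ridgefrontend',262,129,.04),('ridgebackstart',265,196,.04),('left',377,165,.04),('right',150,165,.04)]: print(n,pt('wrist',u,v,z,s).round(4))
E
```

```text
bar [ 0.4543 -0.0238  0.052 ]
pol [0.579  0.0369 0.039 ]
polA [0.5853 0.0151 0.039 ]
polB [0.5738 0.0595 0.039 ]
rf0 [ 0.4952 -0.0727  0.04  ]
rf1 [ 0.4953 -0.0199  0.04  ]
rf2 [0.4954 0.0319 0.04  ]
rb0 [ 0.6577 -0.0779  0.04  ]
rb1 [ 0.6578 -0.0246  0.04  ]
rb2 [0.6579 0.031  0.04  ]
frontwallout [ 0.4906 -0.0227  0.04  ]
backwallin [ 0.6625 -0.0305  0.04  ]
ridgefrontend [ 0.5369 -0.0227  0.04  ]
ridgebackstart [ 0.6068 -0.0225  0.04  ]
left [0.5738 0.0991 0.04  ]
right [ 0.5734 -0.1445  0.04  ]
```

Tray centre comes out at (0.5785, -0.023), and the wall width and ridge positions agree with it. The polish bar is at (0.579, 0.037) with its long axis at yaw 104.5°. I grip it end to end.

Call:
step_arm --newtons 20 --pt "0.1 0 0 -0.12 58" --pt "0.204 0 0.1 -0.242 58" --pt "0.204 0 0.25 -0.242 58" --pt "0.204 0 0.4 -0.242 58" --pt "0.204 0 0.55 -0.242 58" --pt "0.204 0 0.7 -0.242 58" --pt "0.204 0 0.83 -0.242 58" --pt "0.204 0 0.9 -0.242 58" --pt "0.204 0 0.948 -0.242 58" --pt "0.204 0 0.948 -0.242 58"

```text
time_s: 9.65
tcp_pos: [0.5756, 0.0358, 0.0232]
eef_rot: [-180.0, -0.3, -165.5]
contact_force: [0.4, -0.6, 0.3]
gripper_width: 0.058
gripper_force: 0.0
```

Call:
step_arm --newtons 20 --pt "0 0 0 0 30" --pt "0 0 0 0 30" --pt "0 0 0 0 30" --pt "0 0 0 0 30" --pt "0 0 0 0 30" --pt "0 0 0 0 30"

```text
time_s: 10.15
tcp_pos: [0.5794, 0.0371, 0.0271]
eef_rot: [180.0, 0.1, -165.5]
contact_force: [-1.9, 0.2, 7.7]
gripper_width: 0.045
gripper_force: 20.0
```

Call:
step_arm --pt "0 0 -0.1 0 30" --pt "0 0 -0.25 0 30" --pt "0 0 -0.4 0 30" --pt "0.12 -0.08 -0.4 0.06 30" --pt "0.24 -0.16 -0.4 0.12 30" --pt "0.36 -0.24 -0.4 0.18 30" --pt "0.5 -0.32 -0.4 0.242 30" --pt "0.64 -0.4 -0.4 0.242 30" --pt "0.78 -0.49 -0.4 0.242 30" --pt "0.888 -0.566 -0.4 0.242 30" --pt "0.888 -0.566 -0.4 0.242 30" --pt "0.888 -0.566 -0.4 0.242 30"

```text
time_s: 11.15
tcp_pos: [0.3984, -0.1567, 0.1263]
eef_rot: [180.0, 0.1, 179.8]
contact_force: [0.2, 1.1, 0.3]
gripper_width: 0.0452
gripper_force: 20.0
```

```bash
python3 - <<'E'
from h import *
s,_=snap('wrist','w4'); print(s['tcp_pos'],s['eef_rot'],s['gripper_width'])
s,_=snap('scene','sc4'); s,_=snap('top','t4')
a=cv2.resize(cv2.imread('pics/w4.png'),(480,360)); b=cv2.imread('pics/sc4.png')[150:270,200:320]
o=np.zeros((360,800,3),np.uint8); o[:,:480]=a; o[:320,480:]=cv2.resize(b,(320,320)); cv2.imwrite('pics/j2.png',o)
E
```

```text
[ 0.39838823 -0.15668062  0.12632254] [1.79983944e+02 1.02538771e-01 1.79845638e+02] 0.04516284039649906
```

View pics/j2.png

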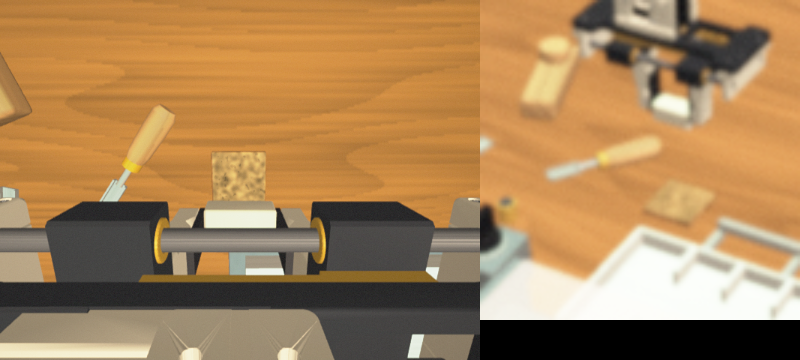

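The bar hangs level between the fingers, at (240,217) in the wrist view, right over the pad at (238,175). I lower it.

Call:
step_arm --pt "-0.004 0.004 0.15 0 30" --pt "-0.004 0.004 0.28 0 30" --pt "-0.004 0.004 0.36 0 30" --pt "-0.004 0.004 0.4 0 30" --pt "-0.004 0.004 0.42 0 30" --pt "-0.004 0.004 0.42 0 30" --pt "-0.004 0.004 0.42 0 30"

```text
time_s: 11.88
tcp_pos: [0.401, -0.1542, 0.0208]
eef_rot: [-180.0, -0.0, -179.9]
contact_force: [0.9, -0.9, -1.1]
gripper_width: 0.045
gripper_force: 20.0
```

Call:
step_arm --pt "0 0 0.008 0 30" --pt "0 0 0.014 0 30" --pt "0 0 0.014 0 30"

```text
time_s: 12.13
tcp_pos: [0.4008, -0.1546, 0.0175]
eef_rot: [180.0, 0.1, -180.0]
contact_force: [-0.1, -0.4, -1.0]
gripper_width: 0.045
gripper_force: 20.0
```

Call:
step_arm --pt "0 0 0.01 0 30" --pt "0 0 0.01 0 30" --pt "0 0 0.01 0 30"

```text
time_s: 12.38
tcp_pos: [0.4012, -0.1546, 0.0154]
eef_rot: [180.0, 0.1, -180.0]
contact_force: [-0.4, 1.4, 6.1]
gripper_width: 0.0449
gripper_force: 20.0
```

Call:
step_arm --pt "0 0 0.009 0 30" --pt "0 0 0.009 0 30" --pt "0 0 0.009 0 30"

```text
time_s: 12.63
tcp_pos: [0.4017, -0.1546, 0.0137]
eef_rot: [-180.0, 0.2, -180.0]
contact_force: [-3.4, 2.9, 15.5]
gripper_width: 0.045
gripper_force: 20.0
```

Contact is confirmed by the force rise. I release the bar and lift, and write an automatic gouge finder that uses the brass ferrule and steel blade.

Call:
step_arm --pt "0 0 0 0 58" --pt "0 0 0 0 58" --pt "0 0 0 0 58" --pt "0 0 -0.1 0 58" --pt "0 0 -0.25 0 58" --pt "0 0 -0.4 0 58" --pt "0 0 -0.56 0 58" --pt "0 0 -0.56 0 58" --pt "0 0 -0.56 0 58"

```text
time_s: 13.38
tcp_pos: [0.4019, -0.1546, 0.1546]
eef_rot: [180.0, 0.3, 180.0]
contact_force: [0.2, -0.2, -1.1]
gripper_width: 0.058
gripper_force: 0.0
```

```bash
cat >> h.py <<'E'
def gouges(n,im,s=None,zb=0.):
    h=cv2.cvtColor(im,cv2.COLOR_RGB2HSV); out=[]
    yel=cv2.inRange(h,(20,150,140),(32,255,255))
    st=cv2.inRange(h,(0,0,110),(179,70,255))|cv2.inRange(h,(70,0,110),(130,110,255))
    ny,_,sy,cy=cv2.connectedComponentsWithStats(yel); ns,_,ss,cs=cv2.connectedComponentsWithStats(st)
    for i in range(1,ny):
        if sy[i,4]<8: continue
        f=pt(n,*cy[i],zb+.018,s); best=None
        for j in range(1,ns):
            if ss[j,4]<15: continue
            b=pt(n,*cs[j],zb+.008,s); d=np.hypot(*(b-f)[:2])
            if .02<d<.055 and (best is None or ss[j,4]>best[2]): best=(b,d,ss[j,4])
        if best is None: continue
        u=(best[0]-f)[:2]/best[1]; o=f[:2]-.0135*u
        out.append((o.round(4).tolist(),round(float(np.degrees(np.arctan2(u[1],u[0]))),1),int(sy[i,4]),round(float(best[1]),3),cy[i].round(0).tolist()))
    return out
E
python3 - <<'E'
from h import *
print(r.get_state()['tcp_pos'],r.get_state()['eef_rot'])
for f in ['top0','t4']:
    print(f); [print(g) for g in gouges('top',cv2.imread(f'pics/{f}.png')[:,:,::-1].copy())]
s,im=snap('top','t5'); print('t5'); [print(g) for g in gouges('top',im)]
s,im=snap('wrist','w5'); print('w5'); [print(g) for g in gouges('wrist',im,s)]
E
```

```text
[ 0.40187335 -0.15459851  0.1546364 ] [179.97657156   0.32483158 179.99786235]
top0
([0.5038, 0.421], -8.4, 21, 0.04, [126.0, 223.0])
([0.4853, -0.424], 172.9, 31, 0.041, [488.0, 237.0])
([0.3706, -0.2614], -38.9, 25, 0.041, [425.0, 277.0])
([0.3669, 0.2677], 163.3, 28, 0.041, [191.0, 293.0])
t4
([0.5037, 0.4199], -7.5, 24, 0.04, [127.0, 223.0])
([0.3671, 0.2682], 164.0, 27, 0.041, [191.0, 293.0])
t5
([0.5039, 0.4205], -8.2, 23, 0.04, [127.0, 223.0])
([0.4852, -0.4249], 170.9, 31, 0.038, [489.0, 237.0])
([0.367, 0.2674], 163.2, 29, 0.041, [191.0, 293.0])
w5
([0.3721, -0.2618], -39.4, 240, 0.042, [184.0, 212.0])
([0.4827, -0.0132], -44.6, 184, 0.045, [459.0, 326.0])
([0.4809, -0.2921], 39.8, 299, 0.044, [182.0, 326.0])
```

The finder works: gouge C is at (0.3715, -0.262), yaw -39°, and the top and wrist views agree. I grasp it.

Call:
step_arm --pt "0.12 -0.2 0 0.12 50" --pt "0.12 -0.43 0 0.24 50" --pt "0.12 -0.43 0 0.36 50" --pt "0.12 -0.43 0.1 0.48 50" --pt "0.12 -0.43 0.25 0.6 50" --pt "0.12 -0.43 0.4 0.65 50" --pt "0.12 -0.43 0.5 0.65 50" --pt "0.12 -0.43 0.56 0.65 50" --pt "0.12 -0.43 0.594 0.65 50" --pt "0.12 -0.43 0.594 0.65 50" --pt "0.12 -0.43 0.594 0.65 50"

```text
time_s: 14.4
tcp_pos: [0.3694, -0.262, 0.0028]
eef_rot: [-179.9, -0.1, 141.0]
contact_force: [0.0, -0.1, 0.2]
gripper_width: 0.0503
gripper_force: 0.0
```

Call:
step_arm --newtons 25 --pt "0 0 0 0 10" --pt "0 0 0 0 10" --pt "0 0 0 0 10" --pt "0 0 0 0 10" --pt "0 0 0 0 10" --pt "0 0 0 0 10" --pt "0 0 -0.02 0 10" --pt "0 0 -0.04 0 10" --pt "0 0 -0.04 0 10"

```text
time_s: 15.15
tcp_pos: [0.3709, -0.2623, 0.0148]
eef_rot: [180.0, 0.1, 141.0]
contact_force: [0.8, 0.6, -0.7]
gripper_width: 0.0238
gripper_force: 24.6
```

Gripped at 23.8 mm. I lift and carry it to above the right-hand lane (y = -0.107).

Call:
step_arm --pt "0 0 -0.15 0 10" --pt "0 0 -0.3 0 10" --pt "0 0 -0.46 0 10" --pt "-0.03 0.14 -0.46 -0.1 10" --pt "-0.06 0.28 -0.46 -0.2 10" --pt "-0.09 0.42 -0.46 -0.3 10" --pt "-0.12 0.56 -0.46 -0.4 10" --pt "-0.15 0.7 -0.46 -0.5 10" --pt "-0.18 0.84 -0.46 -0.6 10" --pt "-0.218 0.974 -0.46 -0.65 10" --pt "-0.218 0.974 -0.46 -0.65 10" --pt "-0.218 0.974 -0.46 -0.65 10"

```text
time_s: 16.15
tcp_pos: [0.567, -0.1059, 0.1282]
eef_rot: [-180.0, -0.0, -179.9]
contact_force: [-0.5, -0.9, -1.7]
gripper_width: 0.0239
gripper_force: 24.6
```

```bash
python3 - <<'E'
from h import *
s,im=snap('wrist','w6'); print(s['tcp_pos'],s['eef_rot'],s['gripper_width'])
a=cv2.resize(im[:,:,::-1],(480,360)); s,b=snap('scene','sc6'); b=b[130:310,180:400,::-1]
o=np.zeros((360,800,3),np.uint8); o[:,:480]=a; o[:262,480:]=cv2.resize(b,(320,262)); cv2.imwrite('pics/j3.png',o)
E
```

```text
[ 0.56695878 -0.1059443   0.12821394] [-1.79998307e+02 -3.98475718e-02 -1.79894609e+02] 0.023851074495308194
```

View pics/j3.png

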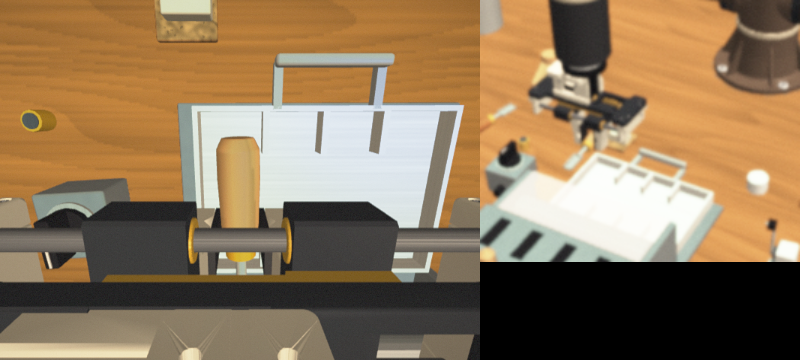

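The polish bar sits on its pad at (187,5). The gouge is held straight, handle towards the robot, over the lane at columns 200–260. I lower and release it.

Call:
step_arm --pt "0 -0.004 0.15 0 10" --pt "0 -0.004 0.28 0 10" --pt "0 -0.004 0.36 0 10" --pt "0 -0.004 0.39 0 10" --pt "0 -0.004 0.405 0 10" --pt "0 -0.004 0.412 0 10" --pt "0 -0.004 0.412 0 10"

```text
time_s: 16.83
tcp_pos: [0.5666, -0.1085, 0.0269]
eef_rot: [180.0, 0.1, 180.0]
contact_force: [-0.4, 0.2, -0.1]
gripper_width: 0.0239
gripper_force: 24.6
```

Call:
step_arm --pt "0 0 0 0 28" --pt "0 0 0 0 28" --pt "0 0 0 0 28" --pt "0 0 -0.1 0 28" --pt "0 0 -0.25 0 28" --pt "0 0 -0.4 0 50" --pt "0 0 -0.56 0 50" --pt "0 0 -0.64 0 50" --pt "0 0 -0.64 0 50"

```text
time_s: 17.58
tcp_pos: [0.5691, -0.1083, 0.1926]
eef_rot: [180.0, 0.6, -179.9]
contact_force: [0.5, 0.2, 0.0]
gripper_width: 0.0473
gripper_force: 0.0
```

```bash
python3 - <<'E'
from h import *
s,im=snap('top','t7'); print(s['tcp_pos'],s['eef_rot']); [print(g) for g in gouges('top',im)]
s,im=snap('wrist','w7'); print('w7'); [print(g) for g in gouges('wrist',im,s,.019)]
E
```

```text
[ 0.56905578 -0.1082846   0.19259145] [ 179.9991338     0.60188735 -179.94653399]
([0.5039, 0.4211], -9.1, 21, 0.04, [126.0, 223.0])
([0.4851, -0.4242], 172.7, 32, 0.041, [488.0, 237.0])
w7
([0.672, -0.2356], 126.8, 239, 0.047, [202.0, 321.0])
([0.6432, -0.2234], 101.5, 9, 0.024, [215.0, 300.0])
([0.6648, 0.0228], -45.0, 96, 0.042, [440.0, 330.0])
([0.6798, -0.2288], 52.4, 12, 0.024, [211.0, 343.0])
([0.6881, -0.2349], 67.6, 11, 0.026, [207.0, 347.0])
```

Gouge D is still at (0.485, -0.425), yaw 172°. I go and grasp it.

Call:
step_arm --pt "0.05 -0.15 0 0 50" --pt "0.1 -0.3 0 0 50" --pt "0.15 -0.45 0 0 50" --pt "0.2 -0.6 0 0 50" --pt "0.25 -0.75 0 0 50" --pt "0.3 -0.9 0 0.07 50" --pt "0.336 -1 0 0.13 50" --pt "0.336 -1 0 0.13 50" --pt "0.336 -1 0 0.13 50"

```text
time_s: 18.43
tcp_pos: [0.4804, -0.3593, 0.1841]
eef_rot: [180.0, -0.2, 172.0]
contact_force: [0.7, 1.0, 0.1]
gripper_width: 0.05
gripper_force: 0.0
```

Call:
step_arm --pt "0.037 -0.13 0 0 50" --pt "0.037 -0.264 0.05 0 50" --pt "0.037 -0.264 0.2 0 50" --pt "0.037 -0.264 0.35 0 50" --pt "0.037 -0.264 0.5 0 50" --pt "0.037 -0.264 0.62 0 50" --pt "0.037 -0.264 0.7 0 50" --pt "0.037 -0.264 0.74 0 50" --pt "0.037 -0.264 0.748 0 50" --pt "0.037 -0.264 0.748 0 50" --pt "0.037 -0.264 0.748 0 50"

```text
time_s: 19.35
tcp_pos: [0.4618, -0.4199, 0.0002]
eef_rot: [179.9, -0.3, 172.3]
contact_force: [-9.0, 9.8, 21.1]
gripper_width: 0.0502
gripper_force: 10.4
```

Pressing lightly on the bench, and 23 mm short in x from a sign slip. I raise and correct.

Call:
step_arm --pt "0 0 -0.02 0 50" --pt "0 0 -0.03 0 50" --pt "0 0 -0.03 0 50" --pt "-0.05 0 -0.03 0 50" --pt "-0.094 -0.007 -0.03 0 50" --pt "-0.094 -0.007 -0.03 0 50" --pt "-0.094 -0.007 -0.03 0 50"

```text
time_s: 19.93
tcp_pos: [0.4879, -0.4274, 0.0057]
eef_rot: [180.0, -0.0, 172.2]
contact_force: [-0.9, -0.1, 0.5]
gripper_width: 0.0499
gripper_force: 0.0
```

```bash
python3 - <<'E'
from h import *
s=r.get_state(); print(s['tcp_pos'],s['eef_rot'],s['contact_force'])
s,im=snap('wrist','w8'); s,b=snap('scene','sc8')
a=cv2.resize(im[:,:,::-1],(480,360)); b=b[160:280,140:300,::-1]
o=np.zeros((360,800,3),np.uint8); o[:,:480]=a; o[:240,480:]=cv2.resize(b,(320,240)); cv2.imwrite('pics/j4.png',o)
E
```

```text
[ 0.4878935  -0.42738632  0.00572233] [ 1.79998723e+02 -8.39674252e-03  1.72229607e+02] [-0.85889891 -0.0921568   0.50466945]
```

View pics/j4.png

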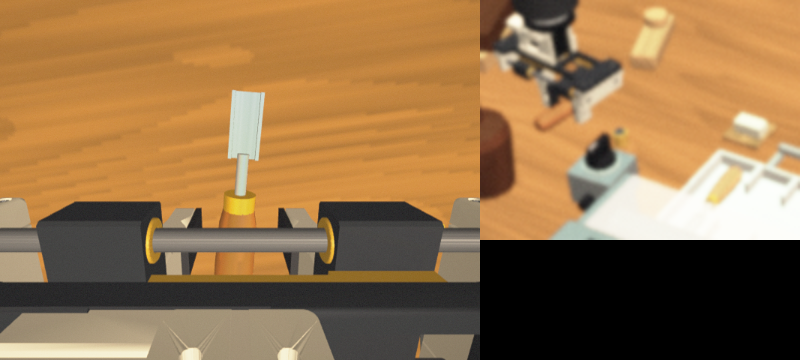

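The gouge lies between the open fingers, tip at (248,92) and ferrule at (240,203), and the first gouge lies in its lane at (727,185). I close and lift.

Call:
step_arm --newtons 25 --pt "0 0 0 0 10" --pt "0 0 0 0 10" --pt "0 0 0 0 10" --pt "0 0 0 0 10" --pt "0 0 0 0 10" --pt "0 0 0 0 10" --pt "0 0 -0.12 0 10" --pt "0 0 -0.28 0 10" --pt "0 0 -0.44 0 10" --pt "0 0 -0.6 0 10" --pt "0 0 -0.6 0 10" --pt "0 0 -0.6 0 10"

```text
time_s: 21.03
tcp_pos: [0.4883, -0.428, 0.1596]
eef_rot: [-179.9, 0.3, 172.2]
contact_force: [-1.0, 0.2, -1.7]
gripper_width: 0.0242
gripper_force: 24.2
```

```bash
python3 - <<'E'
from h import *
s=r.get_state(); print(s['tcp_pos'],s['eef_rot'],s['gripper_width'])
s0=dict(tcp_pos=np.array([.4879,-.4274,.0057]),eef_rot=np.array([180,0,172.2]))
print(gouges('wrist',cv2.imread('pics/w8.png')[:,:,::-1].copy(),s0), pt('wrist',331,123,.012,s0))
E
```

```text
[ 0.48825905 -0.42796127  0.15957734] [-179.8941296     0.32914105  172.20630544] 0.024221853088242054
[([0.4586, -0.4231], -7.5, 947, 0.03, [319.0, 272.0]), ([0.4686, -0.4874], 60.6, 21, 0.054, [210.0, 293.0]), ([0.4964, -0.496], 118.3, 281, 0.021, [199.0, 325.0]), ([0.4723, -0.4884], 63.8, 25, 0.053, [210.0, 300.0]), ([0.5148, -0.3621], -133.0, 195, 0.022, [442.0, 325.0]), ([0.4977, -0.4935], 86.5, 8, 0.051, [211.0, 340.0]), ([0.5409, -0.361], -151.8, 110, 0.044, [453.0, 367.0]), ([0.5414, -0.3464], -140.7, 156, 0.052, [479.0, 368.0]), ([0.5324, -0.3464], 82.4, 302, 0.051, [525.0, 368.0]), ([0.5316, -0.3301], 79.0, 15, 0.035, [559.0, 364.0]), ([0.5326, -0.3257], 79.3, 16, 0.031, [568.0, 364.0]), ([0.5373, -0.322], 84.9, 44, 0.026, [576.0, 370.0]), ([0.5374, -0.3272], 85.5, 38, 0.032, [565.0, 371.0]), ([0.5273, -0.488], 154.5, 95, 0.039, [214.0, 371.0]), ([0.5207, -0.4779], 111.2, 12, 0.039, [249.0, 368.0]), ([0.5285, -0.4576], 133.0, 18, 0.026, [286.0, 370.0]), ([0.5313, -0.4509], 143.4, 47, 0.024, [296.0, 371.0]), ([0.5354, -0.4334], 172.2, 30, 0.021, [320.0, 371.0]), ([0.5364, -0.4244], -172.9, 31, 0.022, [331.0, 371.0]), ([0.5353, -0.3968], -136.5, 150, 0.033, [373.0, 371.0]), ([0.5345, -0.3818], -125.0, 9, 0.044, [400.0, 369.0]), ([0.5354, -0.3774], -123.3, 25, 0.048, [409.0, 371.0]), ([0.5359, -0.37], -120.3, 49, 0.055, [424.0, 371.0]), ([0.5427, -0.371], -161.9, 21, 0.041, [437.0, 371.0]), ([0.52, -0.487], 107.5, 15, 0.048, [231.0, 370.0]), ([0.5219, -0.4836], 110.3, 25, 0.045, [238.0, 372.0]), ([0.5254, -0.4709], 119.4, 63, 0.035, [263.0, 372.0]), ([0.5276, -0.4613], 128.6, 21, 0.028, [280.0, 370.0]), ([0.5341, -0.4417], 158.3, 27, 0.021, [309.0, 371.0]), ([0.5365, -0.416], -159.8, 28, 0.024, [343.0, 371.0]), ([0.539, -0.3176], 86.9, 16, 0.022, [585.0, 371.0]), ([0.5231, -0.4798], 112.9, 8, 0.042, [246.0, 372.0]), ([0.54, -0.3262], -105.4, 13, 0.049, [512.0, 373.0])] [ 0.40961347 -0.41136124  0.012     ]
```

The tip measures 80 mm from the TCP, so the grip is at the origin. I carry it over and turn it half round on the way.

Call:
step_arm --pt "0.01 0.05 0 -0.11 10" --pt "0.02 0.1 0 -0.22 10" --pt "0.03 0.16 0 -0.33 10" --pt "0.035 0.21 0 -0.44 10" --pt "0.04 0.27 0 -0.55 10" --pt "0.045 0.32 0 -0.66 10" --pt "0.05 0.38 0 -0.77 10" --pt "0.06 0.43 0 -0.88 10" --pt "0.065 0.476 0 -1 10" --pt "0.065 0.476 0 -1 10"

```text
time_s: 21.87
tcp_pos: [0.486, -0.3052, 0.1548]
eef_rot: [179.8, -0.0, -127.4]
contact_force: [-0.3, 1.1, -0.6]
gripper_width: 0.0242
gripper_force: 24.2
```

Call:
step_arm --pt "-0.06 0.02 0 -0.11 10" --pt "-0.11 0.04 0 -0.22 10" --pt "-0.17 0.06 0 -0.33 10" --pt "-0.23 0.08 0 -0.44 10" --pt "-0.28 0.11 0 -0.55 10" --pt "-0.34 0.13 0 -0.66 10" --pt "-0.4 0.15 0 -0.77 10" --pt "-0.45 0.17 0 -0.88 10" --pt "-0.509 0.192 0 -1 10" --pt "-0.509 0.192 0 -1 10"

```text
time_s: 22.7
tcp_pos: [0.5271, -0.1757, 0.1552]
eef_rot: [179.9, 0.1, -67.5]
contact_force: [-0.2, -0.4, -1.0]
gripper_width: 0.0242
gripper_force: 24.2
```

Call:
step_arm --pt "-0.05 -0.04 0 -0.11 10" --pt "-0.09 -0.07 0 -0.22 10" --pt "-0.14 -0.11 0 -0.33 10" --pt "-0.18 -0.15 0 -0.44 10" --pt "-0.23 -0.18 0 -0.55 10" --pt "-0.28 -0.22 0 -0.66 10" --pt "-0.32 -0.26 0 -0.77 10" --pt "-0.37 -0.3 0 -0.88 10" --pt "-0.413 -0.333 0 -1 10" --pt "-0.413 -0.333 0 -1 10" --pt "-0.413 -0.333 0 -1 10"

```text
time_s: 23.62
tcp_pos: [0.5646, -0.0502, 0.1553]
eef_rot: [180.0, 0.1, -8.0]
contact_force: [0.6, -0.3, -0.8]
gripper_width: 0.0242
gripper_force: 24.2
```

Call:
step_arm --pt "0.008 0.002 0 -0.13 10" --pt "0.008 0.002 0 -0.13 10" --pt "0.008 0.002 0.15 -0.13 10" --pt "0.008 0.002 0.3 -0.13 10" --pt "0.008 0.002 0.42 -0.13 10" --pt "0.008 0.002 0.48 -0.13 10" --pt "0.008 0.002 0.5 -0.13 10" --pt "0.008 0.002 0.515 -0.13 10" --pt "0.008 0.002 0.515 -0.13 10" --pt "0.008 0.002 0.515 -0.13 10"

```text
time_s: 24.45
tcp_pos: [0.5678, -0.051, 0.0286]
eef_rot: [-180.0, -0.1, -0.1]
contact_force: [-0.6, 0.2, -1.4]
gripper_width: 0.0244
gripper_force: 24.2
```

Call:
step_arm --pt "0 0 0 0 29" --pt "0 0 0 0 29" --pt "0 0 0 0 29" --pt "0 0 -0.1 0 29" --pt "0 0 -0.25 0 29" --pt "0 0 -0.4 0 50" --pt "0 0 -0.56 0 50" --pt "0 0 -0.7 0 50" --pt "0 0 -0.7 0 50"

```text
time_s: 25.2
tcp_pos: [0.571, -0.0508, 0.2116]
eef_rot: [-180.0, -0.8, 0.1]
contact_force: [1.1, 0.7, 1.5]
gripper_width: 0.0477
gripper_force: 0.0
```

```bash
python3 - <<'E'
from h import *
s,im=snap('top','t9'); print(s['tcp_pos'],s['eef_rot'],s['joints']); [print(g) for g in gouges('top',im)]
E
```

```text
[ 0.57098519 -0.05082552  0.21156061] [-1.79955270e+02 -7.62496949e-01  6.24712685e-02] [ 14.5640218   11.15760506 -14.39351852   0.16466946 -63.6995634
  75.42675097]
```

```bash
python3 - <<'E'
from h import *
s,im=snap('wrist','w9'); s2,b=snap('scene','sc9'); t=cv2.imread('pics/t9.png')
o=np.zeros((600,800,3),np.uint8); o[:330,:440]=cv2.resize(t,(440,330)); o[330:600,:360]=cv2.resize(im[:,:,::-1],(360,270)); o[:270,440:]=cv2.resize(b[:,:,::-1],(360,270)); cv2.imwrite('pics/j5.png',o)
print(gouges('scene',b))
E
```

```text
[]
```

View pics/j5.png

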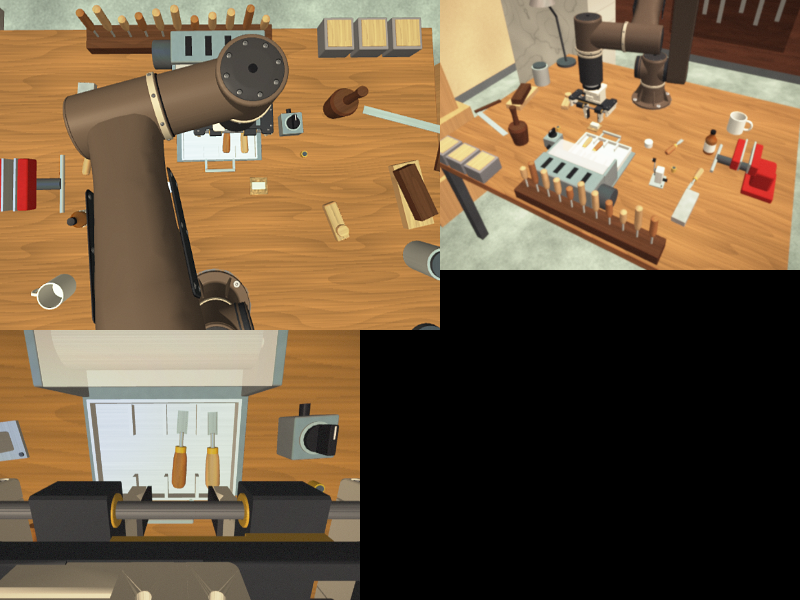

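The wrist part shows gouge D and gouge C in adjacent lanes, blades into the hood. The arm hides the left side from the top camera, so I check gouges A and B for shifts by differencing the scene camera pictures.

```bash
python3 - <<'E'
from h import *
a=cv2.imread('pics/scene0.png').astype(int); b=cv2.imread('pics/sc9.png').astype(int)
d=np.abs(a-b).max(2)
print('B',(d[240:280,395:440]>40).sum(),'A',(d[290:350,435:475]>40).sum())
# knob bar from wrist w9
s=r.get_state(); im=cv2.imread('pics/w9.png')
m=cv2.inRange(im[150:230,520:610],(0,0,0),(60,60,60)); ys,xs=np.nonzero(m); print(xs.min()+520,xs.max()+520,ys.min()+150,ys.max()+150)
c=im[130:240,480:620]; cv2.imwrite('pics/knob.png',cv2.resize(c,None,fx=5,fy=5,interpolation=cv2.INTER_CUBIC))
print(s['tcp_pos'],s['eef_rot'])
E
```

```text
B 0 A 0
531 601 150 222
[ 0.56695278 -0.05073333  0.20343444] [-1.79952006e+02 -1.03682216e-01 -1.60047162e-02]
```

View pics/knob.png

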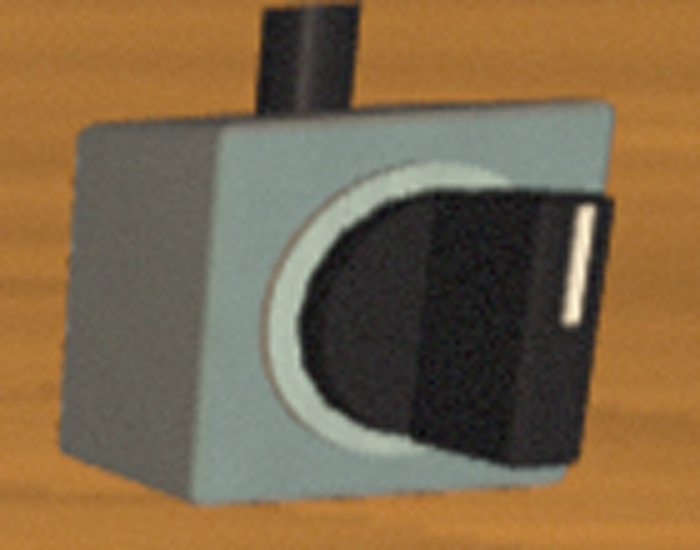

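The knob bar's top corners are near (540,192), (608,200), (578,460) and (515,465) in the 5x crop. The scene differences are zero, so A and B haven't moved.

```bash
python3 - <<'E'
from h import *
s=r.get_state(); f=lambda u,v:pt('wrist',u/5+480,v/5+130,.093,s)
a,b=f(546,462),f(574,196); print('knob c',((a+b)/2).round(4),'len',np.linalg.norm(a-b).round(4),'yaw',np.degrees(np.arctan2(*(b-a)[1::-1])).round(1), 'width',np.linalg.norm(f(540,192)-f(608,200)).round(4))
print('cap',pt('top',105,323,.13).round(3))
E
```

```text
knob c [ 0.603  -0.2619  0.093 ] len 0.0415 yaw 5.4 width 0.0107
cap [0.305 0.417 0.13 ]
```

Call:
step_arm --pt "-0.08 -0.14 0 0.05 50" --pt "-0.16 -0.28 0 0.1 50" --pt "-0.24 -0.43 0 0.15 50" --pt "-0.32 -0.57 0 0.2 50" --pt "-0.4 -0.72 0 0.25 50" --pt "-0.5 -0.9 0 0.267 50" --pt "-0.5 -0.9 0 0.267 50" --pt "-0.5 -0.9 0 0.267 50"

```text
time_s: 26.02
tcp_pos: [0.4402, 0.1761, 0.2017]
eef_rot: [179.9, 0.1, -15.8]
contact_force: [0.4, -0.1, -0.5]
gripper_width: 0.0502
gripper_force: 0.0
```

Call:
step_arm --pt "-0.13 -0.09 0 0 50" --pt "-0.26 -0.18 0 0 50" --pt "-0.392 -0.277 0.1 0 50" --pt "-0.392 -0.277 0.2 0 50" --pt "-0.392 -0.277 0.32 0 50" --pt "-0.392 -0.277 0.4 0 50" --pt "-0.392 -0.277 0.4 0 50" --pt "-0.392 -0.277 0.4 0 50"

```text
time_s: 26.68
tcp_pos: [0.3667, 0.2663, 0.1016]
eef_rot: [179.8, 0.0, -16.0]
contact_force: [0.2, -0.2, 0.8]
gripper_width: 0.0501
gripper_force: 0.0
```

Call:
step_arm --pt "0 0 0.12 0 50" --pt "0 0 0.24 0 50" --pt "0 0 0.32 0 50" --pt "0 0 0.37 0 50" --pt "0 0 0.384 0 50" --pt "0 0 0.384 0 50"

```text
time_s: 27.18
tcp_pos: [0.3675, 0.2677, 0.0069]
eef_rot: [180.0, -0.0, -16.0]
contact_force: [0.1, 0.0, 0.5]
gripper_width: 0.0501
gripper_force: 0.0
```

Call:
step_arm --newtons 25 --pt "0 0 0 0 10" --pt "0 0 0 0 10" --pt "0 0 0 0 10" --pt "0 0 0 0 10" --pt "0 0 0 0 10" --pt "0 0 0 0 10" --pt "0 0 0 0 10"

```text
time_s: 27.77
tcp_pos: [0.367, 0.2679, 0.0072]
eef_rot: [-180.0, -0.0, -16.0]
contact_force: [-2.3, -1.2, 7.3]
gripper_width: 0.0236
gripper_force: 24.9
```

```bash
python3 - <<'E'
from h import *
s,im=snap('wrist','w10'); print(s['tcp_pos'],s['eef_rot'],s['gripper_width'])
# handle end: handle pixels between fingers above gripper rows
h=cv2.cvtColor(im,cv2.COLOR_RGB2HSV); 
for v in range(100,270,10): print(v,im[v,300:345:11].tolist())
E
```

```text
[0.36703788 0.26791285 0.007238  ] [-1.79962723e+02 -1.91299495e-02 -1.59917747e+01] 0.023551294468860257
100 [[206, 139, 66], [210, 142, 69], [215, 147, 72], [219, 151, 72], [217, 147, 71]]
110 [[216, 150, 67], [217, 144, 66], [204, 137, 64], [197, 131, 63], [196, 133, 64]]
120 [[203, 138, 65], [197, 134, 63], [209, 143, 70], [216, 150, 72], [218, 152, 72]]
130 [[216, 148, 68], [221, 153, 73], [213, 148, 70], [204, 138, 72], [199, 134, 64]]
140 [[209, 141, 68], [201, 138, 66], [206, 141, 67], [214, 148, 69], [222, 154, 74]]
150 [[216, 149, 70], [224, 156, 76], [225, 157, 76], [220, 152, 69], [202, 137, 62]]
160 [[205, 138, 65], [204, 139, 62], [197, 133, 63], [198, 135, 63], [203, 137, 66]]
170 [[202, 139, 65], [207, 143, 69], [209, 142, 71], [210, 142, 68], [209, 143, 68]]
180 [[166, 98, 45], [166, 102, 52], [147, 89, 41], [147, 90, 43], [217, 149, 72]]
190 [[217, 132, 60], [216, 140, 61], [198, 126, 60], [201, 123, 55], [149, 89, 45]]
200 [[219, 141, 64], [216, 145, 77], [200, 138, 68], [213, 138, 62], [184, 108, 46]]
210 [[220, 148, 65], [215, 145, 76], [202, 139, 70], [213, 142, 66], [189, 116, 57]]
220 [[218, 145, 63], [218, 149, 83], [207, 143, 71], [213, 139, 63], [188, 114, 54]]
230 [[217, 141, 63], [214, 145, 80], [204, 142, 73], [210, 136, 64], [184, 113, 51]]
240 [[217, 146, 62], [216, 146, 79], [210, 146, 73], [209, 137, 62], [181, 110, 49]]
250 [[215, 139, 59], [213, 146, 82], [214, 146, 71], [206, 133, 60], [173, 101, 48]]
260 [[213, 140, 62], [211, 143, 75], [215, 148, 75], [203, 133, 60], [168, 99, 46]]
```

Call:
step_arm --pt "0 0 -0.15 0 10" --pt "0 0 -0.3 0 10" --pt "0 0 -0.45 0 10" --pt "0 0 -0.6 0.1 10" --pt "0.04 0.04 -0.6 0.2 10" --pt "0.08 0.08 -0.6 0.3 10" --pt "0.12 0.12 -0.6 0.4 10" --pt "0.16 0.16 -0.6 0.5 10" --pt "0.2 0.2 -0.6 0.6 10" --pt "0.24 0.23 -0.6 0.7 10" --pt "0.28 0.252 -0.6 0.8 10" --pt "0.28 0.252 -0.6 0.9 10"

```text
time_s: 28.82
tcp_pos: [0.4173, 0.1866, 0.1565]
eef_rot: [180.0, -0.0, -70.4]
contact_force: [0.3, -0.1, -0.5]
gripper_width: 0.0237
gripper_force: 24.9
```

Call:
step_arm --pt "0.05 -0.02 0 0.1 10" --pt "0.1 -0.04 0 0.2 10" --pt "0.15 -0.05 0 0.3 10" --pt "0.2 -0.07 0 0.4 10" --pt "0.25 -0.09 0 0.5 10" --pt "0.3 -0.11 0 0.6 10" --pt "0.35 -0.13 0 0.7 10" --pt "0.4 -0.15 0 0.8 10" --pt "0.441 -0.159 0 0.9 10" --pt "0.441 -0.159 0 0.9 10"

```text
time_s: 29.65
tcp_pos: [0.4922, 0.0966, 0.1563]
eef_rot: [180.0, -0.0, -124.4]
contact_force: [-0.2, 0.5, -1.2]
gripper_width: 0.0237
gripper_force: 24.9
```

Call:
step_arm --pt "0.02 -0.05 0 0.1 10" --pt "0.03 -0.1 0 0.2 10" --pt "0.05 -0.15 0 0.3 10" --pt "0.06 -0.2 0 0.4 10" --pt "0.08 -0.25 0 0.5 10" --pt "0.09 -0.3 0 0.6 10" --pt "0.11 -0.35 0 0.7 10" --pt "0.12 -0.4 0 0.8 10" --pt "0.142 -0.455 0 0.9 10" --pt "0.142 -0.455 0 0.933 10" --pt "0.142 -0.455 0 0.933 10" --pt "0.142 -0.455 0 0.933 10"

```text
time_s: 30.65
tcp_pos: [0.5658, 0.0049, 0.1564]
eef_rot: [180.0, -0.0, -179.8]
contact_force: [-0.2, -0.9, -0.8]
gripper_width: 0.0237
gripper_force: 24.9
```

```bash
python3 - <<'E'
from h import *
s0=dict(tcp_pos=np.array([.367,.2679,.0072]),eef_rot=np.array([180,0,-16.]))
e=pt('wrist',315,181,.014,s0); print('B grip offset from handle end',np.hypot(*(e-s0['tcp_pos'])[:2]))
s,im=snap('wrist','w11'); print(s['tcp_pos'],s['eef_rot'],s['gripper_width'])
m=cv2.cvtColor(im,cv2.COLOR_RGB2HSV)
for v in range(140,230,8): print(v,im[v,296:345:12].tolist())
E
```

```text
B grip offset from handle end 0.055909338606878925
[0.56580261 0.00493883 0.15638415] [ 1.79997111e+02 -2.94535992e-02 -1.79822260e+02] 0.02372219524399789
140 [[137, 147, 136], [135, 144, 133], [139, 149, 136], [139, 145, 132], [186, 202, 192]]
148 [[224, 231, 229], [226, 234, 231], [224, 232, 231], [224, 232, 232], [225, 233, 234]]
156 [[224, 232, 228], [221, 231, 228], [222, 232, 228], [221, 230, 228], [221, 231, 230]]
164 [[230, 237, 232], [229, 237, 233], [228, 236, 234], [229, 236, 234], [230, 237, 237]]
172 [[224, 233, 228], [223, 232, 228], [223, 232, 228], [225, 233, 230], [225, 233, 232]]
180 [[226, 234, 228], [153, 93, 40], [150, 93, 36], [165, 101, 42], [223, 232, 233]]
188 [[136, 82, 39], [186, 117, 54], [171, 116, 62], [186, 128, 60], [173, 107, 52]]
196 [[151, 93, 42], [185, 119, 53], [174, 119, 59], [181, 122, 58], [174, 112, 52]]
204 [[144, 86, 39], [178, 113, 51], [172, 115, 58], [180, 122, 60], [177, 114, 54]]
212 [[145, 90, 46], [177, 112, 49], [173, 115, 58], [182, 125, 66], [182, 113, 53]]
220 [[141, 87, 37], [179, 116, 56], [169, 116, 57], [183, 124, 67], [182, 117, 51]]
228 [[144, 87, 43], [177, 113, 51], [172, 115, 61], [181, 128, 64], [183, 115, 53]]
```

Call:
step_arm --pt "0 0 0.15 0 10" --pt "0 0 0.3 0 10" --pt "0 0 0.42 0 10" --pt "0 0 0.48 0 10" --pt "0 0 0.51 0 10" --pt "0 0 0.522 0 10" --pt "0 0 0.522 0 10"

```text
time_s: 31.28
tcp_pos: [0.5669, 0.0051, 0.0267]
eef_rot: [-180.0, 0.1, -179.9]
contact_force: [-0.3, -0.7, -0.6]
gripper_width: 0.024
gripper_force: 25.0
```

Call:
step_arm --pt "0 0 0 0 29" --pt "0 0 0 0 29" --pt "0 0 0 0 29" --pt "0 0 -0.1 0 29" --pt "0 0 -0.25 0 29" --pt "0 0 -0.4 0 50" --pt "0 0 -0.56 0 50" --pt "0 0 -0.7 0 50" --pt "0 0 -0.7 0 50"

```text
time_s: 32.03
tcp_pos: [0.5701, 0.0052, 0.2099]
eef_rot: [179.9, 0.7, -179.9]
contact_force: [1.3, 0.9, 0.6]
gripper_width: 0.0478
gripper_force: 0.0
```

```bash
python3 - <<'E'
from h import *
a=cv2.imread('pics/scene0.png').astype(int); s,b=snap('scene','sc12'); d=np.abs(a-b[:,:,::-1].astype(int)).max(2); print('A diff',(d[290:350,435:475]>40).sum())
s,im=snap('top','t12'); print(s['tcp_pos'],s['eef_rot']); [print(g) for g in gouges('top',im)]
E
```

```text
A diff 0
[0.56862449 0.0052999  0.20629666] [ 179.86633078    0.51225035 -179.95238796]
```

Gouge A hasn't moved. The vise handle is close to it, so I check clearance for the gripper body.

```bash
python3 - <<'E'
from h import *
def tri(t,sc):
    o1,d1=ray('top',*t); o2,d2=ray('scene',*sc); k=np.linalg.lstsq(np.c_[d1,-d2],o2-o1,rcond=None)[0]
    return (o1+k[0]*d1).round(3),(o2+k[1]*d2).round(3)
print(tri((90,227),(487,303)),tri((90,308),(500,261)))
a=cv2.imread('pics/top0.png')[180:320,50:150]; b=cv2.imread('pics/scene0.png')[230:370,430:530]
cv2.imwrite('pics/vise.png',np.hstack([cv2.resize(x,None,fx=4,fy=4,interpolation=cv2.INTER_CUBIC) for x in (a,b)]))
E
```

```text
(array([0.505, 0.474, 0.076]), array([0.502, 0.481, 0.079])) (array([0.33 , 0.475, 0.07 ]), array([0.331, 0.475, 0.07 ]))
```

View pics/vise.png

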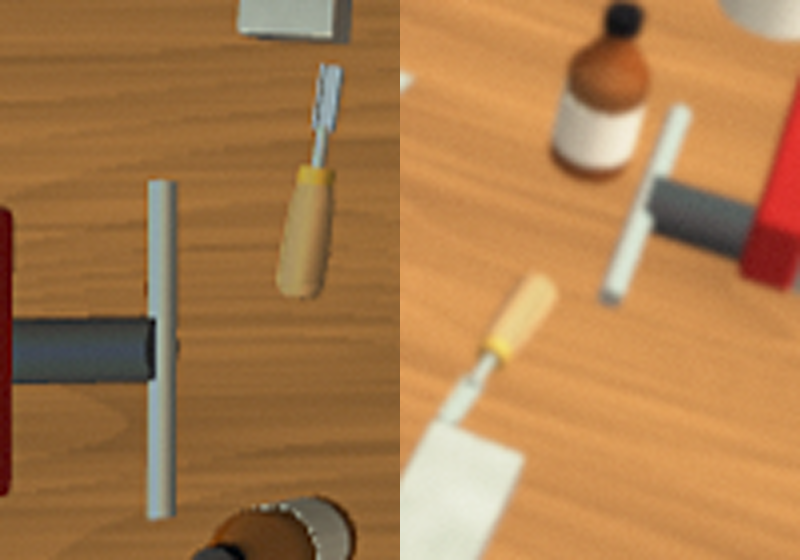

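The vise bar is about 75 mm high at y≈0.477, ending at x≈0.505. The gripper body would touch it if I gripped gouge A at its origin. So I'll take A by the blade root, about 39 mm ahead, lift it clear, set it on open bench and regrasp it there.

Call:
step_arm --pt "0.02 0.16 0 0 40" --pt "0.04 0.32 0 0 40" --pt "0.06 0.48 0 0 40" --pt "0.08 0.64 0 0 40" --pt "0.096 0.8 0 0 40" --pt "0.096 1 0 0.06 40" --pt "0.096 1 0 0.13 40" --pt "0.096 1 0 0.13 40" --pt "0.096 1 0 0.13 40"

```text
time_s: 32.88
tcp_pos: [0.5414, 0.2551, 0.1996]
eef_rot: [-179.9, -0.1, 172.4]
contact_force: [-0.3, 0.3, -0.5]
gripper_width: 0.0399
gripper_force: 0.0
```

Call:
step_arm --pt "0.02 0.16 0 0 40" --pt "0.04 0.32 0 0 40" --pt "0.07 0.48 0 0 40" --pt "0.086 0.63 0 0 40" --pt "0.086 0.63 0.15 0 40" --pt "0.086 0.63 0.3 0 40" --pt "0.086 0.63 0.35 0 40" --pt "0.086 0.63 0.35 0 40" --pt "0.086 0.63 0.35 0 40"

```text
time_s: 33.63
tcp_pos: [0.5429, 0.4125, 0.1139]
eef_rot: [-179.9, -0.0, 172.2]
contact_force: [1.0, 0.8, 0.7]
gripper_width: 0.0403
gripper_force: 0.0
```

```bash
python3 - <<'E'
from h import *
s,im=snap('wrist','w13'); print(s['tcp_pos'],s['eef_rot'])
h=cv2.cvtColor(im,cv2.COLOR_RGB2HSV)[:,220:420]; yel=cv2.inRange(h,(20,150,140),(32,255,255)); n,_,st,c=cv2.connectedComponentsWithStats(yel)
for i in range(1,n):
    if st[i,4]>60: print(st[i],c[i],pt('wrist',c[i][0]+220,c[i][1],.018,s).round(4))
E
```

```text
[0.54291817 0.41251703 0.11388282] [-1.79912210e+02 -1.15314324e-03  1.72195328e+02]
[ 87 206  25  14 307] [ 99.70032573 212.1465798 ] [0.5186 0.4164 0.018 ]
[  0 294   9  27  75] [  2.06666667 305.41333333] [0.5827 0.3285 0.018 ]
[  0 322   9  29  81] [  2.27160494 338.96296296] [0.6123 0.3224 0.018 ]
[ 79 367  38   8 107] [ 97.6635514  370.96261682] [0.653  0.3961 0.018 ]
```

Call:
step_arm --pt "0 0 0.12 0 40" --pt "0 0 0.24 0 40" --pt "0 0 0.34 0 40" --pt "0 0 0.4 0 40" --pt "0 0 0.43 0 40" --pt "0 0 0.43 0 40" --pt "0 0 0.43 0 40"

```text
time_s: 34.27
tcp_pos: [0.5435, 0.4144, 0.0081]
eef_rot: [179.9, 0.1, 172.2]
contact_force: [0.0, 1.0, 0.9]
gripper_width: 0.0399
gripper_force: 0.0
```

Call:
step_arm --newtons 30 --pt "0 0 0 0 0" --pt "0 0 0 0 0" --pt "0 0 0 0 0" --pt "0 0 0 0 0" --pt "0 0 0 0 0" --pt "0 0 0 0 0" --pt "0 0 0 0 0"

```text
time_s: 34.85
tcp_pos: [0.5425, 0.4139, 0.0065]
eef_rot: [180.0, 0.0, 172.2]
contact_force: [0.3, 0.2, 3.0]
gripper_width: 0.0133
gripper_force: 29.9
```

Call:
step_arm --pt "0 0 -0.06 0 0" --pt "0 0 -0.15 0 0" --pt "0 0 -0.25 0 0" --pt "0 0 -0.34 0 0" --pt "0 0 -0.34 0 0" --pt "0.07 -0.12 -0.34 -0.03 0" --pt "0.14 -0.24 -0.34 -0.06 0" --pt "0.21 -0.36 -0.34 -0.1 0" --pt "0.28 -0.48 -0.34 -0.13 0" --pt "0.336 -0.567 -0.34 -0.13 0" --pt "0.336 -0.567 -0.34 -0.13 0" --pt "0.336 -0.567 -0.34 -0.13 0"

```text
time_s: 35.85
tcp_pos: [0.439, 0.2836, 0.0913]
eef_rot: [180.0, -0.0, 180.0]
contact_force: [0.5, 1.1, -1.5]
gripper_width: 0.0134
gripper_force: 29.9
```

```bash
python3 - <<'E'
from h import *
s,im=snap('wrist','w14'); print(s['tcp_pos'],s['eef_rot'],s['gripper_width'])
h=cv2.cvtColor(im,cv2.COLOR_RGB2HSV)[:,220:420]; yel=cv2.inRange(h,(20,150,140),(32,255,255)); n,_,st,c=cv2.connectedComponentsWithStats(yel)
for i in range(1,n):
    if st[i,4]>60: print(st[i],c[i],pt('wrist',c[i][0]+220,c[i][1],s['tcp_pos'][2]+.012,s).round(4))
s2,b=snap('scene','sc14'); cv2.imwrite('pics/j6.png',np.hstack([cv2.resize(im[:,:,::-1],(400,300)),cv2.resize(b[160:310,300:500,::-1],(400,300))]))
E
```

```text
[0.43904371 0.28361378 0.09129615] [ 1.79983423e+02 -4.13381157e-04  1.79985919e+02] 0.013400584724305732
[ 78 242  42  25 860] [ 99.63953488 254.6       ] [0.4148 0.284  0.1033]
[ 54 297   7  27  90] [ 56.6        310.78888889] [0.4419 0.2641 0.1033]
[140 302   6  49 150] [142.74       326.56666667] [0.4501 0.3041 0.1033]
[ 54 325   8  26  97] [ 56.75257732 338.29896907] [0.4561 0.2637 0.1033]
[115 362  85  13 528] [161.14204545 368.51515152] [0.4726 0.3138 0.1033]
[  0 367  44   8 160] [ 20.09375 370.84375] [0.4737 0.2453 0.1033]
[ 43 367  46   8 161] [ 64.95652174 370.83850932] [0.4738 0.2671 0.1033]
[ 90 368  26   7  96] [101.61458333 371.14583333] [0.474  0.2849 0.1033]
```

View pics/j6.png

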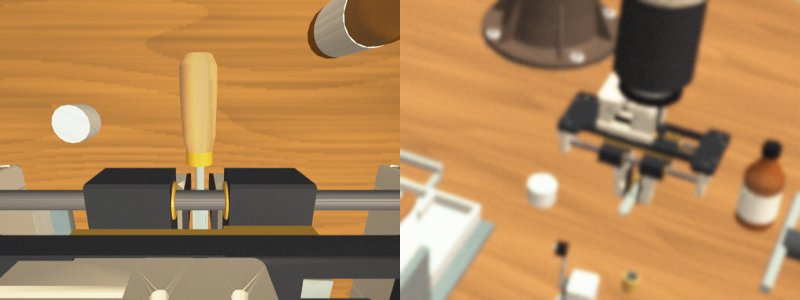

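The gouge is held level and straight, ferrule at (200,158), with clear bench below. I set it down and regrasp at its origin, 38 mm back.

Call:
step_arm --pt "0 0 0.12 0 0" --pt "0 0 0.22 0 0" --pt "0 0 0.3 0 0" --pt "0 0 0.325 0 0" --pt "0 0 0.334 0 0" --pt "0 0 0.334 0 0" --pt "0 0 0.334 0 40" --pt "0 0 0.334 0 40" --pt "0 0 0.334 0 40" --pt "0 0 0.334 0 40"

```text
time_s: 36.78
tcp_pos: [0.4403, 0.2852, 0.0084]
eef_rot: [179.9, 0.1, -180.0]
contact_force: [0.6, 0.6, 0.0]
gripper_width: 0.0344
gripper_force: 0.0
```

Call:
step_arm --pt "0 0 -0.1 0 50" --pt "0 0 -0.24 0 50" --pt "0 0 -0.24 0 50" --pt "0.152 0 -0.24 0 50" --pt "0.152 0 -0.24 0 50" --pt "0.152 0 -0.1 0 50" --pt "0.152 0 -0.03 0 50" --pt "0.152 0 0 0 50" --pt "0.152 0 0 0 50" --pt "0.152 0 0 0 50"

```text
time_s: 37.62
tcp_pos: [0.4021, 0.2848, 0.0079]
eef_rot: [-180.0, 0.0, -180.0]
contact_force: [-0.2, 0.4, -0.5]
gripper_width: 0.0502
gripper_force: 0.0
```

Call:
step_arm --newtons 25 --pt "0 0 0 0 10" --pt "0 0 0 0 10" --pt "0 0 0 0 10" --pt "0 0 0 0 10" --pt "0 0 0 0 10" --pt "0 0 0 0 10" --pt "0 0 0 0 10"

```text
time_s: 38.2
tcp_pos: [0.4021, 0.2849, 0.0081]
eef_rot: [180.0, 0.0, -180.0]
contact_force: [-0.9, -0.7, 6.3]
gripper_width: 0.0236
gripper_force: 24.9
```

Call:
step_arm --pt "0 0 -0.15 0 10" --pt "0 0 -0.3 0 10" --pt "0 0 -0.45 0 10" --pt "0 0 -0.56 0 10" --pt "-0.09 -0.13 -0.56 0 10" --pt "-0.19 -0.26 -0.56 0 10" --pt "-0.28 -0.39 -0.56 0 10" --pt "-0.38 -0.52 -0.56 0 10" --pt "-0.47 -0.65 -0.56 0 10" --pt "-0.56 -0.78 -0.56 0 10" --pt "-0.658 -0.896 -0.56 0 10" --pt "-0.658 -0.896 -0.56 0 10"

```text
time_s: 39.2
tcp_pos: [0.5691, 0.0561, 0.1469]
eef_rot: [-179.9, -0.0, 179.8]
contact_force: [1.1, 0.9, 0.2]
gripper_width: 0.0234
gripper_force: 24.9
```

Call:
step_arm --pt "0 0 0 0 10" --pt "0 0 0 0 10" --pt "0 0 0 0 10"

```text
time_s: 39.45
tcp_pos: [0.5657, 0.0612, 0.1474]
eef_rot: [-180.0, -0.0, -180.0]
contact_force: [-0.8, 0.7, -0.4]
gripper_width: 0.0239
gripper_force: 24.9
```

```bash
python3 - <<'E'
from h import *
s,im=snap('wrist','w15'); print(s['tcp_pos'],s['eef_rot'],s['gripper_width'])
h=cv2.cvtColor(im,cv2.COLOR_RGB2HSV)[:270,260:380]; m=cv2.inRange(h,(8,90,90),(28,255,255)); n,l,st,c=cv2.connectedComponentsWithStats(m)
for i in range(1,n):
    if st[i,4]>200: print(st[i],c[i],pt('wrist',260+c[i][0],st[i,1],s['tcp_pos'][2]+.007,s).round(4))
E
```

```text
[0.56565384 0.06115534 0.14736113] [-1.79998784e+02 -3.56468883e-02 -1.79966100e+02] 0.023941658776595612
[    0     0   120   139 16090] [61.50410193 67.40770665] [0.4416 0.0623 0.1544]
[  0 169   7  93 544] [  2.56985294 214.55514706] [0.5047 0.0371 0.1544]
[  31  180   56   90 4771] [ 58.89645777 225.23307483] [0.5093 0.0612 0.1544]
```

Call:
step_arm --pt "0 0 0.15 0 10" --pt "0 0 0.3 0 10" --pt "0 0 0.4 0 10" --pt "0 0 0.45 0 10" --pt "0 0 0.47 0 10" --pt "0 0 0.48 0 10" --pt "0 0 0.48 0 10"

```text
time_s: 40.08
tcp_pos: [0.5666, 0.0615, 0.0281]
eef_rot: [180.0, 0.0, -179.9]
contact_force: [-0.1, -0.2, -0.3]
gripper_width: 0.024
gripper_force: 24.9
```

Call:
step_arm --pt "0 0 0 0 28" --pt "0 0 0 0 28" --pt "0 0 0 0 28" --pt "0 0 -0.1 0 28" --pt "0 0 -0.25 0 28" --pt "0 0 -0.4 0 20" --pt "0 0 -0.56 0 0" --pt "0 0 -0.7 0 0" --pt "0 0 -0.7 0 0"

```text
time_s: 40.83
tcp_pos: [0.5703, 0.0613, 0.2117]
eef_rot: [179.8, 0.7, -179.9]
contact_force: [0.9, 0.2, 1.0]
gripper_width: 0.0066
gripper_force: 0.0
```

Call:
step_arm --pt "-0.15 -0.1 0 0 0" --pt "-0.28 -0.2 0 0 0" --pt "-0.28 -0.33 0 0 0" --pt "-0.28 -0.33 0 0 0" --pt "-0.28 -0.33 0 0 0" --pt "-0.28 -0.33 0 0 0"

```text
time_s: 41.33
tcp_pos: [0.6363, -0.0222, 0.2029]
eef_rot: [180.0, 0.0, 179.9]
contact_force: [0.1, 0.3, -0.9]
gripper_width: 0.0001
gripper_force: 0.0
```

```bash
python3 - <<'E'
from h import *
s,im=snap('wrist','w16'); print(s['tcp_pos'],s['eef_rot'])
h=cv2.cvtColor(im,cv2.COLOR_RGB2HSV)[:265]; m=cv2.inRange(h,(8,90,80),(32,255,255)); m[:, :]=m
n,l,st,c=cv2.connectedComponentsWithStats(m)
for i in range(1,n):
    if 300<st[i,4]<9000:
        ys,xs=np.nonzero(l==i); p=np.c_[xs,ys].astype(np.float32); vx,vy,_,_=cv2.fitLine(p,cv2.DIST_L2,0,.01,.01).ravel()
        a=pt('wrist',c[i][0],c[i][1],.036,s); b=pt('wrist',c[i][0]+50*vx,c[i][1]+50*vy,.036,s); d=b-a
        print(st[i].tolist(),a.round(4),'yaw',round(float(np.degrees(np.arctan(d[1]/d[0]))),1))
E
```

```text
[ 0.63630169 -0.02219632  0.20285426] [1.79985378e+02 2.82401617e-02 1.79938397e+02]
[266, 17, 99, 44, 4248] [ 0.4757 -0.025   0.036 ] yaw -89.9
[337, 83, 28, 89, 2195] [0.5451 0.0057 0.036 ] yaw -0.8
[397, 84, 30, 89, 2269] [0.5463 0.0605 0.036 ] yaw 0.5
[207, 88, 33, 88, 2284] [ 0.549 -0.107  0.036] yaw 2.9
[277, 90, 28, 88, 2179] [ 0.5512 -0.0483  0.036 ] yaw -3.4
```

All four gouges lie in their own lanes (y = -0.107, -0.048, 0.006, 0.061), within about 3° of straight. I push the tray home with shut fingers against the bar.

Call:
step_arm --pt "0.15 0 0 0 0" --pt "0.3 0 0 0 0" --pt "0.45 0 0 0 0" --pt "0.6 0 0 0 0" --pt "0.75 0 0 0 0" --pt "0.87 -0.007 0 0 0" --pt "0.87 -0.007 0.15 0 0" --pt "0.87 -0.007 0.3 0 0" --pt "0.87 -0.007 0.45 0 0" --pt "0.87 -0.007 0.6 0 0" --pt "0.87 -0.007 0.67 0 0" --pt "0.87 -0.007 0.67 0 0"

```text
time_s: 42.38
tcp_pos: [0.4162, -0.0238, 0.0323]
eef_rot: [-179.9, -0.3, -179.9]
contact_force: [-0.5, 0.1, -0.3]
gripper_width: 0.0005
gripper_force: 0.0
```

Call:
step_arm --pt "-0.02 0 0 0 0" --pt "-0.04 0 0 0 0" --pt "-0.06 0 0 0 0" --pt "-0.08 0 0 0 0" --pt "-0.1 0 0 0 0" --pt "-0.12 0 0 0 0" --pt "-0.14 0 0 0 0" --pt "-0.16 0 0 0 0" --pt "-0.18 0 0 0 0" --pt "-0.2 0 0 0 0" --pt "-0.22 0 0 0 0" --pt "-0.24 0 0 0 0"

```text
time_s: 43.38
tcp_pos: [0.4792, -0.0237, 0.035]
eef_rot: [-180.0, -0.0, 180.0]
contact_force: [-3.0, 0.5, 2.0]
gripper_width: 0.0003
gripper_force: 1.2
```

Call:
step_arm --pt "-0.02 0 0 0 0" --pt "-0.04 0 0 0 0" --pt "-0.06 0 0 0 0" --pt "-0.08 0 0 0 0" --pt "-0.1 0 0 0 0" --pt "-0.12 0 0 0 0" --pt "-0.14 0 0 0 0" --pt "-0.15 0 0 0 0" --pt "-0.16 0 0 0 0" --pt "-0.17 0 0 0 0" --pt "-0.18 0 0 0 0"

```text
time_s: 44.3
tcp_pos: [0.524, -0.0235, 0.035]
eef_rot: [180.0, 0.0, 180.0]
contact_force: [-2.3, 1.7, -0.5]
gripper_width: 0.0004
gripper_force: 1.1
```

Call:
step_arm --pt "-0.01 0 0 0 0" --pt "-0.02 0 0 0 0" --pt "-0.03 0 0 0 0" --pt "-0.03 0 0 0 0" --pt "-0.03 0 0 0 0"

```text
time_s: 44.72
tcp_pos: [0.526, -0.0244, 0.034]
eef_rot: [-179.9, -0.5, 179.9]
contact_force: [-17.2, 5.4, 9.5]
gripper_width: 0.0006
gripper_force: 8.5
```

Call:
step_arm --pt "-0.008 0 0 0 0" --pt "-0.016 0 0 0 0" --pt "-0.016 0 0 0 0" --pt "-0.016 0 0 0 0"

```text
time_s: 45.05
tcp_pos: [0.526, -0.025, 0.0334]
eef_rot: [-179.9, -0.9, 179.9]
contact_force: [-29.1, 7.8, 19.7]
gripper_width: 0.0001
gripper_force: 14.2
```

It stopped firmly at 29 N. I retract and measure the bar position to confirm it is home.

Call:
step_arm --pt "0.06 0 0 0 0" --pt "0.12 0 0 0 0" --pt "0.12 0 -0.15 0 0" --pt "0.12 0 -0.3 0 0" --pt "0.12 0 -0.45 0 0" --pt "0.12 0 -0.6 0 0" --pt "0.12 0 -0.75 0 0" --pt "0.12 0 -0.88 0 0" --pt "-0.03 0 -0.88 0 0" --pt "-0.18 0 -0.88 0 0" --pt "-0.33 0 -0.88 0 0" --pt "-0.4 0 -0.88 0 0"

```text
time_s: 46.05
tcp_pos: [0.6393, -0.0237, 0.255]
eef_rot: [-180.0, 0.1, -180.0]
contact_force: [-0.1, 0.1, 0.3]
gripper_width: 0.0004
gripper_force: 0.0
```

Call:
step_arm --pt "0 0 0 0 0" --pt "0 0 0 0 0" --pt "0 0 0 0 0"

```text
time_s: 46.3
tcp_pos: [0.6352, -0.0237, 0.2549]
eef_rot: [-180.0, -0.0, 180.0]
contact_force: [0.3, -0.0, 1.1]
gripper_width: 0.0004
gripper_force: 0.0
```

```bash
python3 - <<'E'
from h import *
s,im=snap('wrist','w17'); print(s['tcp_pos'],s['eef_rot'])
g=im[:,:,0].astype(int)
for col in (300,325):
    print(col,[(v,int(g[v,col])) for v in range(20,260,4)])
# reference: same profile for w3
g3=cv2.imread('pics/w3.png')[:,:,2].astype(int); print([(v,int(g3[v,262])) for v in range(20,110,4)])
E
```

```text
[ 0.63515572 -0.02374545  0.25491766] [-1.79992763e+02 -3.88506981e-03  1.79989766e+02]
300 [(20, 179), (24, 175), (28, 186), (32, 185), (36, 184), (40, 182), (44, 184), (48, 193), (52, 182), (56, 181), (60, 185), (64, 192), (68, 177), (72, 195), (76, 148), (80, 145), (84, 146), (88, 142), (92, 144), (96, 141), (100, 145), (104, 143), (108, 145), (112, 147), (116, 141), (120, 141), (124, 184), (128, 185), (132, 122), (136, 145), (140, 145), (144, 142), (148, 142), (152, 144), (156, 145), (160, 144), (164, 180), (168, 229), (172, 229), (176, 230), (180, 231), (184, 199), (188, 180), (192, 176), (196, 175), (200, 181), (204, 179), (208, 181), (212, 181), (216, 178), (220, 179), (224, 175), (228, 175), (232, 176), (236, 173), (240, 172), (244, 214), (248, 223), (252, 225), (256, 227)]
325 [(20, 180), (24, 173), (28, 188), (32, 184), (36, 178), (40, 186), (44, 179), (48, 189), (52, 179), (56, 191), (60, 186), (64, 186), (68, 187), (72, 192), (76, 148), (80, 148), (84, 144), (88, 143), (92, 140), (96, 141), (100, 145), (104, 142), (108, 148), (112, 143), (116, 144), (120, 144), (124, 187), (128, 185), (132, 120), (136, 142), (140, 142), (144, 139), (148, 144), (152, 143), (156, 143), (160, 143), (164, 200), (168, 227), (172, 226), (176, 229), (180, 231), (184, 228), (188, 226), (192, 226), (196, 227), (200, 227), (204, 226), (208, 226), (212, 229), (216, 228), (220, 226), (224, 226), (228, 226), (232, 230), (236, 227), (240, 223), (244, 227), (248, 226), (252, 227), (256, 227)]
[(20, 160), (24, 170), (28, 162), (32, 163), (36, 159), (40, 154), (44, 83), (48, 162), (52, 161), (56, 173), (60, 165), (64, 171), (68, 166), (72, 164), (76, 167), (80, 171), (84, 207), (88, 147), (92, 152), (96, 154), (100, 156), (104, 155), (108, 172)]
```

```bash
python3 - <<'E'
from h import *
s=r.get_state()
g=cv2.cvtColor(cv2.imread('pics/w17.png'),cv2.COLOR_BGR2GRAY).astype(int)
print([(v,g[v,325]) for v in list(range(118,138))])
g3=cv2.cvtColor(cv2.imread('pics/w3.png'),cv2.COLOR_BGR2GRAY).astype(int)
print([(v,g3[v,262]) for v in list(range(28,50))+list(range(78,90))])
for v in (122,127,131.5,163,74): print(v,pt('wrist',325,v,.052 if v<140 and v>80 else (.04 if v>140 else .012),s).round(4))
s3=dict(tcp_pos=np.array([.62989,.03751,.25897]),eef_rot=np.array([-179.9,-.4,180.]))
print(pt('wrist',262,37,.052,s3).round(4))
for n in ('w7','w9','w16'): pass
E
```

```text
[(118, np.int64(154)), (119, np.int64(154)), (120, np.int64(154)), (121, np.int64(147)), (122, np.int64(174)), (123, np.int64(190)), (124, np.int64(193)), (125, np.int64(194)), (126, np.int64(191)), (127, np.int64(191)), (128, np.int64(193)), (129, np.int64(184)), (130, np.int64(171)), (131, np.int64(141)), (132, np.int64(119)), (133, np.int64(142)), (134, np.int64(153)), (135, np.int64(154)), (136, np.int64(153)), (137, np.int64(154))]
[(28, np.int64(119)), (29, np.int64(116)), (30, np.int64(118)), (31, np.int64(124)), (32, np.int64(159)), (33, np.int64(165)), (34, np.int64(167)), (35, np.int64(166)), (36, np.int64(165)), (37, np.int64(165)), (38, np.int64(168)), (39, np.int64(164)), (40, np.int64(150)), (41, np.int64(138)), (42, np.int64(109)), (43, np.int64(83)), (44, np.int64(78)), (45, np.int64(92)), (46, np.int64(116)), (47, np.int64(121)), (48, np.int64(118)), (49, np.int64(120)), (78, np.int64(125)), (79, np.int64(126)), (80, np.int64(130)), (81, np.int64(194)), (82, np.int64(216)), (83, np.int64(215)), (84, np.int64(214)), (85, np.int64(215)), (86, np.int64(164)), (87, np.int64(123)), (88, np.int64(137)), (89, np.int64(144))]
122 [ 0.5384 -0.0176  0.052 ]
127 [ 0.5431 -0.0176  0.052 ]
131.5 [ 0.5474 -0.0175  0.052 ]
163 [ 0.5785 -0.0173  0.04  ]
74 [ 0.4868 -0.0171  0.012 ]
[ 0.455  -0.0167  0.052 ]
```

```bash
python3 - <<'E'
from h import *
def edges(f,col,lo,hi):
    g=cv2.cvtColor(cv2.imread(f'pics/{f}.png'),cv2.COLOR_BGR2GRAY).astype(int)[:,col]; d=np.diff(g)
    return [(v,int(d[v])) for v in range(lo,hi) if abs(d[v])>18]
print(edges('w16',325,0,110)); print(edges('w17',325,110,180))
s=dict(tcp_pos=np.array([.6363,-.0222,.20285]),eef_rot=np.array([179.985,.028,179.938]))
for v in range(2,80,6): print(v,pt('wrist',325,v,.052,s)[0].round(4),pt('wrist',325,v,.04,s)[0].round(4))
E
```

```text
[(11, -27), (12, -26), (16, 26), (17, 20), (59, 37), (60, 46), (66, -62), (67, -66), (71, 55), (72, 64)]
[(121, 27), (130, -30), (131, -22), (132, 23), (163, 50), (164, 25)]
2 0.4551 0.4507
8 0.4592 0.455
14 0.4634 0.4593
20 0.4675 0.4636
26 0.4718 0.468
32 0.476 0.4724
38 0.4803 0.4768
44 0.4846 0.4813
50 0.4889 0.4858
56 0.4933 0.4904
62 0.4977 0.495
68 0.5022 0.4996
74 0.5067 0.5043
```

The bar now sits at x=0.543, about 13 mm beyond its start and roughly 88–90 mm from fully out, and the stop was hard. The tray is home. Before turning the knob I check the mallet's clearance.

```bash
python3 - <<'E'
from h import *
im=cv2.imread('pics/t12.png')
print('handle top',pt('top',526,133,.21).round(3),'head mid',pt('top',493,153,.05).round(3))
# knob check in t12 (unoccluded?)
print(r.get_state()['tcp_pos'])
E
```

```text
handle top [ 0.661 -0.423  0.21 ] head mid [ 0.662 -0.427  0.05 ]
[ 0.63490021 -0.02372169  0.25533066]
```

Call:
step_arm --pt "0.02 -0.15 0 0 60" --pt "0.04 -0.3 0 0 60" --pt "0.06 -0.45 0 0 60" --pt "0.08 -0.6 0 -0.04 60" --pt "0.1 -0.75 0 -0.09 60" --pt "0.128 -0.9 0 -0.09 60" --pt "0.128 -0.951 0 -0.09 60" --pt "0.128 -0.951 0 -0.09 60" --pt "0.128 -0.951 0 -0.09 60" --pt "0.128 -0.951 0 -0.09 60"

```text
time_s: 47.18
tcp_pos: [0.6031, -0.2607, 0.2556]
eef_rot: [-180.0, 0.1, -174.6]
contact_force: [-0.2, -0.2, 0.2]
gripper_width: 0.0582
gripper_force: 0.0
```

```bash
python3 - <<'E'
from h import *
s=r.get_state(); print(s['tcp_pos'],s['eef_rot'],s['joints'][5])
s,im=snap('wrist','w18')
m=cv2.inRange(im[100:,200:440],(0,0,0),(45,45,45)); n,l,st,c=cv2.connectedComponentsWithStats(m)
for i in range(1,n):
    if st[i,4]>150: print(st[i].tolist(),c[i].round(0))
E
```

```text
[ 0.60312842 -0.2606675   0.25563024] [-1.79999866e+02  5.32200073e-02 -1.74591615e+02] -78.18061277604515
[41, 178, 19, 26, 276] [ 52. 192.]
[180, 178, 20, 26, 326] [187. 193.]
[188, 237, 12, 28, 181] [194. 247.]
[233, 237, 7, 29, 161] [237. 252.]
[0, 272, 240, 39, 6547] [120. 292.]
```

Now I descend over the knob bar and grip it.

Call:
step_arm --pt "0 0.002 0.15 0 60" --pt "0 0.002 0.3 0 60" --pt "0 0.002 0.45 0 60" --pt "0 0.002 0.58 0 60" --pt "0 0.002 0.66 0 60" --pt "0 0.002 0.71 0 60" --pt "0 0.002 0.728 0 60" --pt "0 0.002 0.728 0 60"

```text
time_s: 47.9
tcp_pos: [0.6035, -0.2601, 0.0728]
eef_rot: [180.0, -0.0, -174.5]
contact_force: [-0.3, -0.2, 0.4]
gripper_width: 0.06
gripper_force: 0.0
```

Call:
step_arm --newtons 15 --pt "0 0 0 0 0" --pt "0 0 0 0 0" --pt "0 0 0 0 0" --pt "0 0 0 0 0" --pt "0 0 0 0 0" --pt "0 0 0 0 0" --pt "0 0 0 0 0" --pt "0 0 0 0 0"

```text
time_s: 48.57
tcp_pos: [0.604, -0.2656, 0.0737]
eef_rot: [-179.7, 0.0, -174.6]
contact_force: [4.1, -31.3, -9.3]
gripper_width: 0.0149
gripper_force: 15.0
```

The knob pulled the gripper about 5 mm towards -y. I open, recentre and regrip.

Call:
step_arm --pt "0 0 0 0 40" --pt "0 0 0 0 40" --pt "0 0 0 0 40" --pt "0 -0.026 0 0 40" --pt "0 -0.026 0 0 40" --pt "0 -0.026 0 0 40"

```text
time_s: 49.07
tcp_pos: [0.6039, -0.2674, 0.073]
eef_rot: [180.0, -0.0, -174.6]
contact_force: [-0.2, -0.7, -0.5]
gripper_width: 0.04
gripper_force: 0.0
```

Call:
step_arm --newtons 10 --pt "0 0 0 0 0" --pt "0 0 0 0 0" --pt "0 0 0 0 0" --pt "0 0 0 0 0" --pt "0 0 0 0 0" --pt "0 0 0 0 0" --pt "0 0 0 0 0" --pt "0 0 0 0 0"

```text
time_s: 49.73
tcp_pos: [0.604, -0.2677, 0.0731]
eef_rot: [-180.0, 0.0, -174.6]
contact_force: [-0.1, -2.8, 0.0]
gripper_width: 0.0122
gripper_force: 10.0
```

```bash
python3 - <<'E'
from h import *
s=r.get_state(); print(s['tcp_pos'],s['eef_rot'],s['gripper_width'],s['contact_force'],s['moment'])
E
```

```text
[ 0.60397818 -0.26765602  0.07311958] [-1.79981948e+02  9.11054933e-03 -1.74610332e+02] 0.012160999473912928 [-0.09549314 -2.79262765  0.04099286] [-1.10489702 -0.20779317 -0.15260935]
```

Now it is centred (12.2 mm wide, small forces). I twist clockwise halfway and check the forces.

Call:
step_arm --newtons 15 --pt "0 0 0 0 0" --pt "0 0 0 0.1 0" --pt "0 0 0 0.2 0" --pt "0 0 0 0.3 0" --pt "0 0 0 0.4 0" --pt "0 0 0 0.5 0" --pt "0 0 0 0.5 0" --pt "0 0 0 0.5 0"

```text
time_s: 50.4
tcp_pos: [0.6041, -0.2672, 0.0731]
eef_rot: [180.0, 0.0, 155.6]
contact_force: [0.9, -1.0, 0.3]
gripper_width: 0.012
gripper_force: 15.0
```

```bash
python3 - <<'E'
from h import *
s=r.get_state(); print(s['tcp_pos'],s['eef_rot'],s['gripper_width'],s['contact_force'],s['moment'])
E
```

```text
[ 0.60414682 -0.26718856  0.07309594] [1.79987726e+02 1.93721162e-02 1.55598802e+02] 0.011984976735147496 [ 0.89070605 -0.95134293  0.33232969] [-0.434847   -0.50619058  0.05065272]
```

Call:
step_arm --pt "0 0 0 0.1 0" --pt "0 0 0 0.2 0" --pt "0 0 0 0.3 0" --pt "0 0 0 0.4 0" --pt "0 0 0 0.5 0" --pt "0 0 0 0.54 0" --pt "0 0 0 0.58 0" --pt "0 0 0 0.58 0" --pt "0 0 0 0.58 0"

```text
time_s: 51.15
tcp_pos: [0.6044, -0.2667, 0.0732]
eef_rot: [179.9, 0.0, 120.8]
contact_force: [1.9, 2.7, 0.1]
gripper_width: 0.0124
gripper_force: 15.4
```

```bash
python3 - <<'E'
from h import *
s=r.get_state(); print(s['tcp_pos'],s['eef_rot'],s['gripper_width'],s['contact_force'],s['moment'])
E
```

```text
[ 0.60442811 -0.26672913  0.07315218] [1.79946447e+02 4.34102196e-03 1.20845501e+02] 0.012424553418222352 [1.85865101 2.66027561 0.06056932] [ 1.06446504 -0.92316371  0.3354269 ]
```

The resisting moment jumped to 0.34 N m at 64° turned, well above the spring's 0.12, so the knob is at its stop. I release, let it spring back, and lift away.

Call:
step_arm --pt "0 0 0 0 80" --pt "0 0 0 0 80" --pt "0 0 0 0 80" --pt "0 0 0 0 80" --pt "0 0 0 0 80" --pt "0 0 0 0 80" --pt "0 0 0 0 80" --pt "0 0 -0.1 0 80" --pt "0 0 -0.25 0 80" --pt "0 0 -0.4 0 80" --pt "0 0 -0.56 0 80" --pt "0 0 -0.72 0 80"

```text
time_s: 52.15
tcp_pos: [0.6035, -0.2677, 0.2551]
eef_rot: [-180.0, 0.0, 120.6]
contact_force: [1.6, -0.2, -0.2]
gripper_width: 0.0792
gripper_force: 0.0
```

Call:
step_arm --pt "0.15 0 0 0 80" --pt "0.3 0 0 0 80" --pt "0.45 0 0 0 80" --pt "0.6 0 0 0 80" --pt "0.6 0 0 0 80" --pt "0.6 0 0 0 80"

```text
time_s: 52.65
tcp_pos: [0.5272, -0.1371, 0.2543]
eef_rot: [179.9, 0.1, 120.8]
contact_force: [0.2, 0.0, -0.5]
gripper_width: 0.0802
gripper_force: 0.0
```

```bash
python3 - <<'E'
from h import *
s,im=snap('wrist','w20'); print(s['tcp_pos'],s['contact_force'])
s,t=snap('top','t20'); s,b=snap('scene','sc20')
t0=cv2.imread('pics/top0.png')[:,:,::-1].astype(int); d=np.abs(t0-t).max(2)
a=cv2.imread('pics/scene0.png')[:,:,::-1].astype(int); e=np.abs(a-b).max(2)>40
def blobs(m,nm):
    n,l,st,c=cv2.connectedComponentsWithStats(cv2.morphologyEx(m.astype(np.uint8),cv2.MORPH_OPEN,np.ones((2,2))))
    print(nm,[st[i].tolist() for i in range(1,n) if st[i,4]>12])
blobs(d>40,'top'); blobs(e,'scene')
E
```

```text
[ 0.52716302 -0.13711277  0.25427617] [ 0.18535088  0.00153261 -0.45287738]
top [[101, 0, 82, 37, 1401], [188, 0, 4, 6, 14], [192, 0, 5, 4, 15], [283, 0, 50, 36, 1082], [434, 0, 10, 5, 31], [411, 0, 94, 42, 1942], [508, 0, 7, 5, 20], [605, 0, 35, 62, 850], [198, 3, 5, 4, 14], [516, 2, 4, 4, 13], [530, 2, 5, 7, 20], [205, 5, 6, 10, 35], [214, 4, 6, 7, 18], [496, 4, 8, 4, 16], [246, 7, 14, 16, 133], [522, 7, 6, 6, 24], [174, 11, 5, 6, 17], [348, 11, 4, 7, 15], [222, 13, 17, 12, 141], [321, 13, 7, 5, 21], [331, 13, 12, 11, 108], [511, 13, 4, 5, 13], [187, 15, 17, 21, 142], [262, 15, 17, 21, 244], [516, 14, 5, 7, 19], [544, 16, 3, 6, 15], [576, 16, 9, 10, 66], [237, 19, 6, 9, 31], [349, 19, 8, 5, 25], [586, 21, 6, 5, 22], [202, 23, 5, 6, 23], [383, 23, 11, 10, 93], [512, 22, 12, 7, 45], [96, 24, 30, 20, 278], [342, 24, 12, 12, 71], [634, 24, 6, 14, 33], [7, 27, 19, 17, 202], [239, 29, 5, 7, 23], [477, 29, 36, 41, 1344], [527, 29, 36, 39, 1332], [576, 29, 36, 39, 1313], [27, 34, 5, 5, 14], [402, 36, 10, 6, 32], [82, 39, 5, 5, 16], [29, 40, 7, 4, 18], [397, 49, 8, 3, 17], [445, 49, 7, 4, 1
[... 5696 characters left out ...]
 [315, 0, 79, 100, 3195], [375, 0, 27, 75, 284], [433, 0, 12, 43, 293], [220, 56, 24, 7, 71], [318, 56, 4, 5, 15], [219, 62, 47, 129, 4114], [154, 66, 6, 3, 17], [163, 69, 6, 4, 17], [150, 70, 10, 2, 20], [443, 70, 5, 22, 64], [399, 75, 7, 6, 31], [156, 89, 5, 15, 54], [370, 94, 75, 75, 1977], [344, 101, 17, 39, 462], [365, 102, 36, 30, 479], [394, 130, 8, 6, 38], [188, 202, 18, 12, 93], [226, 203, 42, 16, 206], [268, 217, 17, 13, 138], [168, 219, 16, 8, 45], [418, 248, 16, 13, 89], [276, 251, 30, 13, 84], [247, 253, 16, 10, 57], [260, 257, 8, 5, 19], [268, 262, 22, 8, 74], [286, 268, 15, 8, 56], [401, 270, 5, 6, 21], [302, 272, 27, 17, 135], [454, 301, 15, 18, 123], [441, 318, 14, 19, 115]]
```

```bash
python3 - <<'E'
from h import *
im=cv2.imread('pics/w17.png'); s=dict(tcp_pos=np.array([.63516,-.02375,.25492]),eef_rot=np.array([180,0,179.99]))
h=cv2.cvtColor(im,cv2.COLOR_BGR2HSV)[:265]; m=cv2.inRange(h,(8,90,80),(32,255,255)); n,l,st,c=cv2.connectedComponentsWithStats(m)
for i in range(1,n):
    if 300<st[i,4]<9000 and st[i,1]>150: print(st[i].tolist(),pt('wrist',c[i][0],st[i,1],.031,s).round(3))
s=r.get_state(); print(s['tcp_pos'],s['contact_force'],s['time_s'])
E
```

```text
[385, 181, 23, 68, 1392] [0.597 0.061 0.031]
[231, 183, 26, 69, 1400] [ 0.599 -0.105  0.031]
[344, 182, 23, 68, 1380] [0.598 0.017 0.031]
[287, 185, 23, 68, 1350] [ 0.601 -0.047  0.031]
[ 0.52804666 -0.13877906  0.25321188] [-0.15079664 -0.13156552 -0.12125831] 52.8
```

Gouge B shows y≈0.017 instead of 0.006, still inside its lane (-0.020 to 0.030). I take one fresh look to verify.

Call:
step_arm --pt "0.02 0.07 0 -0.11 80" --pt "0.04 0.14 0 -0.22 80" --pt "0.06 0.2 0 -0.33 80" --pt "0.08 0.27 0 -0.44 60" --pt "0.1 0.34 0 -0.55 40" --pt "0.12 0.4 0 -0.66 20" --pt "0.14 0.47 0 -0.77 0" --pt "0.16 0.54 0 -0.88 0" --pt "0.176 0.603 0 -0.987 0" --pt "0.176 0.603 0 -0.987 0" --pt "0.176 0.603 0 -0.987 0" --pt "0.176 0.603 0 -0.987 0"

```text
time_s: 53.8
tcp_pos: [0.635, -0.0246, 0.2522]
eef_rot: [-180.0, -0.1, 179.6]
contact_force: [-0.5, -0.0, -0.1]
gripper_width: 0.0256
gripper_force: 0.0
```

```bash
python3 - <<'E'
from h import *
s1,im=snap('wrist','w21'); print(s1['tcp_pos'],s1['eef_rot'])
s0=dict(tcp_pos=np.array([.63516,-.02375,.25492]),eef_rot=np.array([180,0,179.99]))
for f,s in (('w17',s0),('w21',s1)):
    h=cv2.cvtColor(cv2.imread(f'pics/{f}.png'),cv2.COLOR_BGR2HSV)[:265]; m=cv2.inRange(h,(8,90,80),(32,255,255)); n,l,st,c=cv2.connectedComponentsWithStats(m)
    for i in range(1,n):
        if 300<st[i,4]<9000 and st[i,1]>150:
            p=[]
            for v in (st[i,1]+10,st[i,1]+55):
                xs=np.nonzero(l[v]==i)[0]; p.append(pt('wrist',xs.mean(),v,.033,s))
            d=p[1]-p[0]; print(f,p[0].round(4),p[1].round(4),round(float(np.degrees(np.arctan2(d[1],d[0]))),1))
E
```

```text
[ 0.63495979 -0.02458139  0.25223858] [-1.79974062e+02 -7.86675274e-02  1.79646893e+02]
w17 [0.609 0.061 0.033] [0.6599 0.0621 0.033 ] 1.3
w17 [ 0.6109 -0.1084  0.033 ] [ 0.662  -0.1063  0.033 ] 2.3
w17 [0.61   0.0159 0.033 ] [0.661  0.0184 0.033 ] 2.7
w17 [ 0.6132 -0.0468  0.033 ] [ 0.6644 -0.05    0.033 ] -3.5
w21 [0.6087 0.0612 0.033 ] [0.6593 0.0627 0.033 ] 1.6
w21 [0.6095 0.016  0.033 ] [0.6601 0.0181 0.033 ] 2.4
w21 [ 0.6118 -0.1082  0.033 ] [ 0.6626 -0.1069  0.033 ] 1.4
w21 [ 0.6134 -0.0469  0.033 ] [ 0.6642 -0.0498  0.033 ] -3.2
```

All four gouges are stable in their own lanes and nothing touches the robot, so I hand in the job.

```bash
python3 -c "
from h import *
print(workorder.close_job())"
```

```text
the job is handed in; nothing more can be done
None
```

I did every step in the order asked and handed the job in, with no verdict returned: all four gouges are in separate lanes, though one (the third from the right) lies about 11 mm off its lane's centre, blade close to the ridge, and I left it so.

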